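# Sort the sweets and hang up the gift pail

### The arm

A 6-joint arm with a two-finger parallel gripper is mounted at the origin on the work surface. World frame = base frame: x ahead of the robot, y to its left, z up, the work surface at z = 0. Lengths are in m, angles in rad, forces in N, time in s.
With the tool pointing down it reaches from about 0.35 to 0.975 m from the base axis. Payload 4.9 kg.
Tool frame: the origin (TCP) lies at the very end of the fingers, on their centre line; the grasp point (between the pads) lies 19 mm behind it; z points along the fingers, x is the direction in which the jaws open and shut, and the axes are right-handed (so a half turn about z gives the same grasp; the last joint's range is limited). The gripper opens to 85 mm and grips with 20 to 120 N. Pads are 22 mm wide; open, the fingers measure 114 mm over their backs; the gripper's body (76 mm by 85 mm) begins 54 mm behind the grasp point. The pads swing forward as they close: fully open they stand 13 mm farther back than shut.
Start: joints at [1.12, 0.053, 1.613, -0, 1.476, -0.119], TCP at [0.204, 0.591, 0.231] pointing down, gripper open.
Joint ranges: [-3.01, 3.01], [-1.01, 2.22], [0.06, 2.58], [-1.02, 4.17], [0.09, 2.62], [-3.14, 3.14]. Speed limits (rad/s): [2.57, 2.57, 3.14, 3.14, 3.14, 3.14].

### API

Orientations are given as a rotation vector (axis times angle).
In Python, from station import ctrl, get_image, calibration, job gives the robot as it stands.
- The arm moves only by the tool jog_arm, never from a script. Its argument "deltas" is a list of rows, each a list of 3 entries, a list of its own where there are three numbers: the turn, a rotation vector about the tool's x, y, z in degrees, then the shift along the tool's x, y, z in m, then the finger opening in m, from 0 to 0.0854. In form: [[[ax, ay, az], [tx, ty, tz], gripper], ...]. A call has 1 to 12 rows; each row is the pose to reach, as a shift and turn from the pose commanded when the call began, along the tool's axes at that moment; what a row does not reach only later rows make up. A row lasts 1/12 s, in which the tool goes at most 41.7 mm and 7.16 degrees, less where a joint would pass 70% of its speed; a pose out of reach is approached as far as the arm can. A call with a gripper value outside its range is refused whole. The fingers move at their own pace and stop on an object; "squeeze" is the grip in N (left out, the last holds). Time passes only in rows, so rows that repeat a pose let the fingers close. It gives the time, the measured TCP pose, the force and the opening at its end, in the units of the state.
- ctrl.get_obs(): the state, without advancing time (a new reading comes with each control period).
- get_image(name): name is "scene" or "top" or "wrist"; returns the picture (384x512x3 uint8, red, green, blue); there is no depth.
- calibration(name): a dict with "mtx" (3x3 intrinsics, pixels), "origin" and "rotation" of the camera in the world; the wrist camera has in their place "tool_from_camera" (4x4, takes a point from camera to tool coordinates, whose origin is the TCP and whose axes are the tool frame's). Camera axes: x right, y up, looking along -z (the intrinsics and any distortion apply to the point x, -y, -z); pixel columns grow to the right and rows downward; lengths in m; the calibration is good to about 2 mm. The wrist camera is an equidistant fisheye: a pixel r from the principal point sees the ray r / f radians off the axis. A picture is of the moment at which its call begins: read the wrist's pose just before it. calibration takes no time and is no camera call.
- job.finish_job(): hands the job in, once; it reports no verdict.
The state is a dict: "t": time; "q": joint angles; "dq": joint speeds; "effort": joint torques, N m; "tool_pos": TCP position; "tool_rot": TCP orientation; "contact_force": force on the tool from outside, world axes, zero at the start; "wrist_torque": the same for the moment, N m; "opening": finger opening in m.
Only numpy, scipy, OpenCV 4.12 (cv2) and the standard library are available. Lean on these libraries where they do the work, as an engineer would, in place of code of your own. Each camera call takes 0.05 s, during which the arm holds its last target.

### The job

First sort the loose sweets on the counter: every gold bar into the copper pail, every dark truffle box into the white dish. Then, with the pail still standing on the counter, swing its folded bail upright (a fingertip will do), and hang the filled pail by the bail over both prongs of the brass double hook. Leave the cards, tongs, scoop, cup and jar where they are, and do not tip the pail over.

Things in the scene. Friction and masses are not known exactly. Their poses are not given: they have to be found in the camera images.
- pail: small round copper pail standing on the counter: 124 mm across the rim, 112 mm at the foot, 72 mm high, wall 4 mm, floor 5 mm, 0.24 to 0.39 kg empty; origin at the centre of its underside, z up. Two pivots at y = +-68 mm, 64 mm above the origin, carry its wire bail
- bail (a joint): angle of the pail's swing bail (rad) about the pail's y axis through the pivots: 0 = folded level, out over the pail's -x side (towards the robot); 1.57 = upright; 3.14 = folded to the other side. Slightly stiff: it stays where it is left, and swings with about 0.4 N at its bar
- bail_mid (a point): middle of the bail's straight cross bar: dark steel wire 9 mm thick, straight for 100 mm along the pail's y axis, 85 mm from the pivot axis. Folded, the bar stands 18 mm clear outside the rim, 64 mm above the counter (it starts up to 0.2 rad above level)
- hook_stand: fixed display stand, dark wood foot (150 x 130 x 10 mm) and post (50 mm wide, 200 mm tall) with a brass double hook; origin on the counter below the root of the prongs, which point along its -x
- hook_seat (a point): where the middle of the bail's cross bar rests when hung: 79 mm out from the stand's origin along its -x, 190.5 mm above the counter; axes as hook_stand. The two brass prongs (8 mm thick) run along x at y = +-33 mm, 58 mm clear between them; the seat bottom is 182 mm (wire centre) high, the prong ends turn up to 204 mm (208 at the top) 102 mm out from the origin, and the prongs rise to 195 mm at the post. The bail's bar lies across both prongs, along y
- dish: fixed white porcelain dish, 242 mm (its x) by 142 mm (its y), 35 mm high, wall and floor 6 mm; origin under its centre
- bar1_c (a point): gold-wrapped chocolate bar with a cream band, 28 mm (x) x 76 mm (y) x 18 mm high, 40 to 85 g; point at its centre; lies flat. None if absent
- bar2_c (a point): gold-wrapped chocolate bar with a cream band, 28 mm (x) x 76 mm (y) x 18 mm high, 40 to 85 g; point at its centre; lies flat. None if absent
- bar3_c (a point): gold-wrapped chocolate bar with a cream band, 28 mm (x) x 76 mm (y) x 18 mm high, 40 to 85 g; point at its centre; lies flat. None if absent
- bar4_c (a point): gold-wrapped chocolate bar with a cream band, 28 mm (x) x 76 mm (y) x 18 mm high, 40 to 85 g; point at its centre; lies flat. None if absent
- box1_c (a point): dark brown truffle box with an orange cross ribbon, 46 mm (x) x 66 mm (y) x 30 mm high, 55 to 115 g; point at its centre; lies flat. None if absent
- box2_c (a point): dark brown truffle box with an orange cross ribbon, 46 mm (x) x 66 mm (y) x 30 mm high, 55 to 115 g; point at its centre; lies flat. None if absent
- box3_c (a point): dark brown truffle box with an orange cross ribbon, 46 mm (x) x 66 mm (y) x 30 mm high, 55 to 115 g; point at its centre; lies flat. None if absent
- card1: price-card holder: steel foot 40 x 50 mm with a blank cream card, 48 mm tall; bystander, often among the sweets; origin at the centre of its underside
- card2: second price-card holder, like card1; bystander; origin at the centre of its underside
- tongs: steel serving tongs lying flat, 160 mm long, 12 mm high; bystander; origin at the centre of its underside
- scoop: scoop with wooden handle lying flat, 145 mm long; bystander; origin at the centre of its underside
- cup: white cup, 68 mm wide, 60 mm high; bystander; origin at the centre of its underside
- jar: amber jar with black cap, 64 mm wide, 80 mm high; bystander; origin at the centre of its underside
Mind the look-alikes: they are no part of the job. What is shaped like the part that bears bar4_c but blue or turquoise is not meant.

How it is judged:
By the outcome, as a careful person would: the job done as asked, in the order asked, and still so for the second after the job is handed in, with the robot touching nothing.
Of bar1, bar2, bar3, bar4 only 2 to 4 are there at a start; the rules pass over those that are not, and their reading is None.
Of box1, box2, box3 only 2 to 3 are there at a start; the rules pass over those that are not, and their reading is None.
At some moment in a run one of bar1, bar2, bar3, bar4, box1, box2, box3 may be knocked a few centimetres aside while the robot is not near it.
It also fails if it takes over 210 s, if anything falls off the work surface, if the arm or the gripper's body presses on something with over 40 N, if the wrist force passes 120 N, or if a joint passes its speed limit or range.

## Working session

There is one attempt and no reset: what is moved stays moved. The work goes in short steps, Python scripts to look and compute and a tool call to move; the robot and the scene stay as the last step left them, time stands still between calls to the robot, and variables do not carry over. Pictures are saved under pics/ and viewed, and the job is handed in when it is done.

Besides the shell and the picture viewer there is one more tool, called after "Request:" as name(argument=value, ...), one argument or row to a line, values as JSON. jog_arm: Moves the arm, as the interface text tells. Its arguments: {"type":"object","properties":{"deltas":{"type":"array","items":{"type":"array"}},"squeeze":{"type":"number"}},"required":["deltas"]}

```bash
ls; mkdir -p pics
python3 - <<'E'
from station import ctrl, get_image, calibration, job
import cv2
o=ctrl.get_obs()
for k,v in o.items(): print(k,v)
for n in("scene","top","wrist"):
    im=get_image(n); cv2.imwrite(f"pics/{n}0.png",im[:,:,::-1]); print(n,calibration(n))
E
```

```text
pics
t 0.0
q [ 1.12001564e+00  5.33817109e-02  1.61430722e+00 -2.22121180e-06
  1.47603272e+00 -1.18975872e-01]
dq [0.0014609  0.00040182 0.00108477 0.00139985 0.00197342 0.00076277]
effort [ 9.17788602e-04 -3.93696356e+01 -3.70175171e+01 -2.69451175e-05
  7.23664052e-03  8.48979852e-06]
tool_pos [0.20329966 0.59033638 0.23003974]
tool_rot [ 2.55695999  1.82349142 -0.00293137]
contact_force [ 0.32722152 -0.276888    0.54821053]
wrist_torque [0.02161859 0.06601208 0.00899896]
opening 0.08548458543778469
scene {'mtx': array([[405.21193064,   0.        , 257.41255977],
       [  0.        , 405.21193064, 187.77983534],
       [  0.        ,   0.        ,   1.        ]]), 'origin': array([ 1.20758505, -0.22270757,  0.89683646]), 'rotation': array([0.64556381, 0.44397296, 1.14379938])}
top {'mtx': array([[351.29795733,   0.        , 252.24525634],
       [  0.        , 351.29795733, 185.40125935],
       [  0.        ,   0.        ,   1.        ]]), 'origin': array([4.45831445e-01, 7.20778280e-04, 9.98362427e-01]), 'rotation': array([ 0.11715982, -0.08056096, -1.5949385 ])}
wrist {'mtx': array([[297.31863964,   0.        , 254.0649154 ],
       [  0.        , 297.31863964, 190.32506538],
       [  0.        ,   0.        ,   1.        ]]), 'tool_from_camera': array([[ 9.99999267e-01, -1.21035134e-03,  3.75761102e-05,
        -3.00721573e-05],
       [-1.15757116e-03, -9.64581290e-01, -2.63783236e-01,
        -6.63985706e-02],
       [ 3.55515607e-04,  2.63782999e-01, -9.64581984e-01,
        -1.42426032e-01],
       [ 0.00000000e+00,  0.00000000e+00,  0.00000000e+00,
         1.00000000e+00]])}
```

View pics/scene0.png

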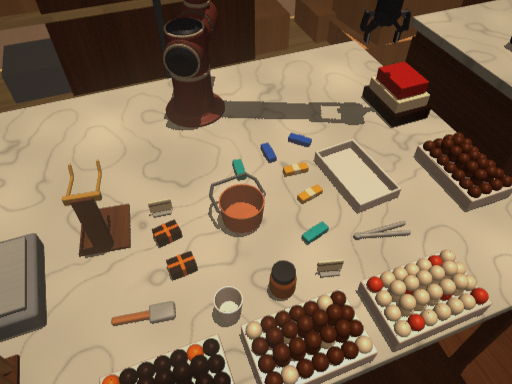

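View pics/top0.png

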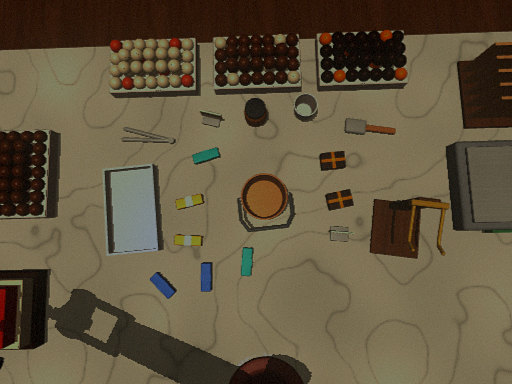

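View pics/wrist0.png

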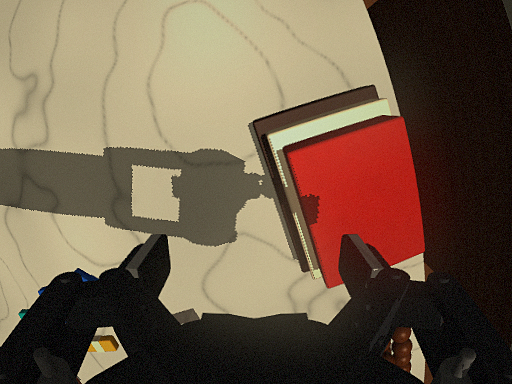

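```bash
cat > h.py <<'E'
import numpy as np, cv2
from scipy.spatial.transform import Rotation as R
from station import ctrl, get_image, calibration, job
def cam(n):
    c=calibration(n); return np.array(c['mtx']),np.array(c['origin']),R.from_rotvec(c['rotation']).as_matrix()
def ray(n,uv):
    uv=np.atleast_2d(np.asarray(uv,float)); K,o,Rm=cam(n)
    d=np.c_[(uv[:,0]-K[0,2])/K[0,0],-(uv[:,1]-K[1,2])/K[1,1],-np.ones(len(uv))]
    return o,d@Rm.T
def onz(n,uv,z):
    o,d=ray(n,uv); return o+d*((z-o[2])/d[:,2])[:,None]
def proj(n,P):
    K,o,Rm=cam(n); c=(np.atleast_2d(P)-o)@Rm
    return np.c_[K[0,0]*c[:,0]/-c[:,2]+K[0,2],K[1,1]*-c[:,1]/-c[:,2]+K[1,2]]
def wray(uv,obs):
    c=calibration('wrist');K=c['mtx'];T=np.array(c['tool_from_camera'])
    uv=np.atleast_2d(np.asarray(uv,float)); v=uv-[K[0,2],K[1,2]]; r=np.hypot(*v.T); th=r/K[0,0]
    s=np.where(r>1e-9,np.sin(th)/np.maximum(r,1e-9),0)
    d=np.c_[v[:,0]*s,-v[:,1]*s,-np.cos(th)]@T[:3,:3].T
    Rt=R.from_rotvec(obs['tool_rot']).as_matrix()
    return Rt@T[:3,3]+obs['tool_pos'],d@Rt.T
def wonz(uv,z,obs):
    o,d=wray(uv,obs); return o+d*((z-o[2])/d[:,2])[:,None]
def wproj(P,obs):
    c=calibration('wrist');K=c['mtx'];T=np.array(c['tool_from_camera'])
    Rt=R.from_rotvec(obs['tool_rot']).as_matrix()
    p=(np.atleast_2d(P)-obs['tool_pos'])@Rt; p=(p-T[:3,3])@T[:3,:3]
    th=np.arctan2(np.hypot(p[:,0],p[:,1]),-p[:,2]); ph=np.arctan2(-p[:,1],p[:,0])
    return np.c_[K[0,2]+K[0,0]*th*np.cos(ph),K[1,2]+K[0,0]*th*np.sin(ph)]
def wtri(uv1,o1,uv2,o2):
    a,d=wray(uv1,o1);b,e=wray(uv2,o2);d=d[0]/np.linalg.norm(d);e=e[0]/np.linalg.norm(e)
    s=np.linalg.lstsq(np.c_[d,-e],b-a,rcond=None)[0];p=a+s[0]*d;q=b+s[1]*e
    return (p+q)/2,np.linalg.norm(p-q)
def tri(uvs):
    o1,d1=ray('top',uvs[0]);o2,d2=ray('scene',uvs[1]);d1=d1[0]/np.linalg.norm(d1);d2=d2[0]/np.linalg.norm(d2)
    s=np.linalg.lstsq(np.c_[d1,-d2],o2-o1,rcond=None)[0]
    p=o1+s[0]*d1;q=o2+s[1]*d2; return (p+q)/2,np.linalg.norm(p-q)
def grab(n,name=None):
    o=ctrl.get_obs(); im=get_image(n)
    if name: cv2.imwrite(f"pics/{name}.png",im[:,:,::-1])
    return im,o
def blobs(im,lo,hi,amin=40):
    hsv=cv2.cvtColor(im,cv2.COLOR_RGB2HSV); m=cv2.inRange(hsv,lo,hi)
    m=cv2.morphologyEx(m,cv2.MORPH_CLOSE,np.ones((3,3)))
    cs,_=cv2.findContours(m,cv2.RETR_EXTERNAL,cv2.CHAIN_APPROX_NONE)
    return [c for c in cs if cv2.contourArea(c)>amin]
def rect(n,c,z):
    P=onz(n,c[:,0,:],z)[:,:2]
    (x,y),(w,h),a=cv2.minAreaRect((P*1000).astype(np.float32))
    if w<h: w,h,a=h,w,a+90
    return np.array([x,y])/1000,w,h,(a+90)%180-90   # a= dir of long axis deg
def mv(target,yaw,obs=None):
    """shift in tool axes & turn about tool z for a down pose with jaw axis x at world yaw deg"""
    o=obs or ctrl.get_obs(); Rt=R.from_rotvec(o['tool_rot']).as_matrix()
    d=Rt.T@(np.array(target)-o['tool_pos'])
    Rd=R.from_euler('z',yaw,degrees=True).as_matrix()@np.diag([1,-1,-1.])
    rv=R.from_matrix(Rt.T@Rd).as_rotvec(degrees=True)
    print('turn',rv.round(2),'shift',d.round(4),'norm',np.linalg.norm(d).round(3),'yawnow',np.degrees(np.arctan2(Rt[1,0],Rt[0,0])).round(2))
E
python3 - <<'E'
from h import *
top=cv2.imread('pics/top0.png')[:,:,::-1].copy(); sc=cv2.imread('pics/scene0.png')[:,:,::-1].copy()
print(proj('top',[[0,0,0]]))
hsv=cv2.cvtColor(top,cv2.COLOR_RGB2HSV)
for p in [(189,201),(181,203),(333,150),(325,156),(265,196),(265,225),(163,285),(133,210)]: print(p,hsv[p[1],p[0]])
for n,im in(('top',top),('scene',sc)):
    print(n)
    for c in blobs(im,(18,120,90),(35,255,255)):
        r=rect(n,c,0.018); print('gold',c.mean(0)[0].round(),r)
E
python3 -c "
import cv2
a=cv2.imread('pics/top0.png');cv2.imwrite('pics/tc.png',cv2.resize(a[100:300,90:290],(800,600)[:1]*2 and (600,600),interpolation=2))
cv2.imwrite('pics/tc2.png',cv2.resize(a[110:290,220:460],(800,600),interpolation=2))"
```

```text
[[266.01093862 398.48100212]]
(189, 201) [ 50  34 137]
(181, 203) [ 28 196 130]
(333, 150) [ 22  88 125]
(325, 156) [ 14 147  33]
(265, 196) [ 16 190 129]
(265, 225) [ 22  88 128]
(163, 285) [111 148 119]
(133, 210) [ 78  18 140]
top
gold [196. 241.] (array([0.4204133 , 0.18289044]), 25.282201766967773, 24.64735984802246, 88.63114929199219)
gold [178. 240.] (array([0.42430399, 0.23030736]), 25.657926559448242, 24.694284439086914, 88.62744903564453)
gold [428. 218.] (array([ 0.45506931, -0.45931445]), 119.63804626464844, 101.52603912353516, -10.522239685058594)
gold [180. 203.] (array([0.52571033, 0.22594244]), 26.965862274169922, 26.374521255493164, -78.77017211914062)
gold [197. 199.] (array([0.53659778, 0.17949246]), 26.863025665283203, 26.564659118652344, 13.777710914611816)
gold [159.  81.] (array([0.88900592, 0.29616595]), 133.6751708984375, 31.09090805053711, -87.48297548294067)
gold [141.  58.] (array([0.9621972 , 0.34063165]), 219.14324951171875, 135.8009033203125, -76.30426120758057)
gold [187.  55.] (array([0.9651557 , 0.20715652]), 106.78428649902344, 26.948339462280273, 0.007184632122516632)
scene
gold [304. 195.] (array([0.53452759, 0.18010925]), 26.60849952697754, 23.966283798217773, 12.494903564453125)
```

View pics/tc.png

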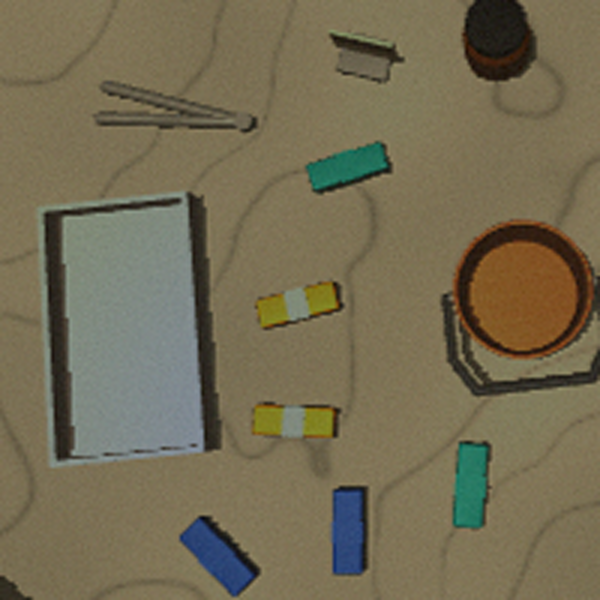

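View pics/tc2.png

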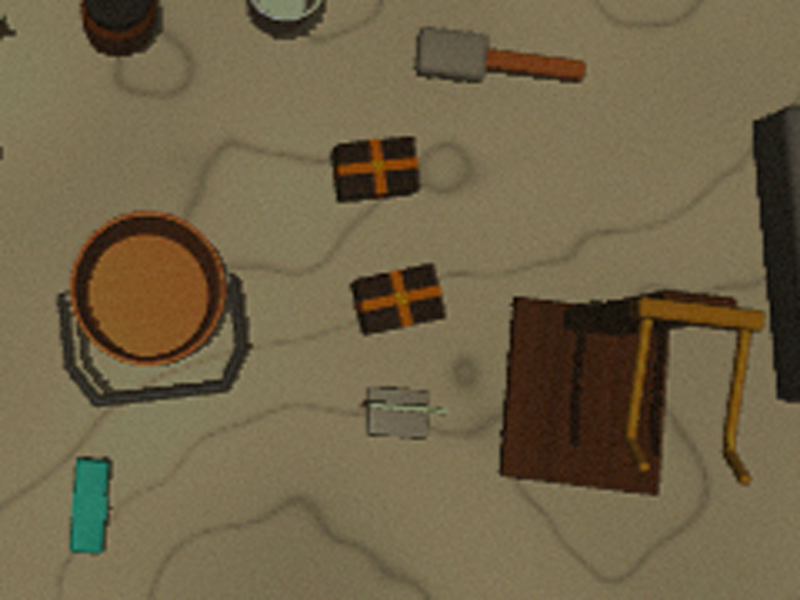

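```bash
python3 - <<'E'
from h import *
top=cv2.imread('pics/top0.png')[:,:,::-1].copy(); sc=cv2.imread('pics/scene0.png')[:,:,::-1].copy()
def hull(cs,box):
    cs=[c for c in cs if box[0]<c[:,0,0].mean()<box[2] and box[1]<c[:,0,1].mean()<box[3]]
    return cv2.convexHull(np.vstack(cs)) if cs else None
for n,im,bx in(('top',top,[(165,185,215,215),(165,228,215,252)]),('scene',sc,[(280,155,312,180),(295,180,330,205)])):
    for b in bx:
        c=hull(blobs(im,(15,110,80),(35,255,255),15),b)
        print(n,'bar',rect(n,c,.016) if c is not None else None)
# boxes: orange ribbon + dark
for n,im,bx in(('top',top,[(318,145,350,175),(322,185,358,215)]),('scene',sc,[(148,215,190,250),(160,245,205,285)])):
    for b in bx:
        x0,y0,x1,y1=b; sub=im[y0:y1,x0:x1]; hsv=cv2.cvtColor(sub,cv2.COLOR_RGB2HSV)
        orange=cv2.inRange(hsv,(5,190,90),(22,255,255)); ys,xs=np.nonzero(orange)
        dark=((hsv[...,2]<60)|(orange>0)).astype(np.uint8)
        cs,_=cv2.findContours(dark,cv2.RETR_EXTERNAL,cv2.CHAIN_APPROX_NONE); c=max(cs,key=cv2.contourArea)+[[x0,y0]]
        print(n,'box',rect(n,c,.03), onz(n,[[xs.mean()+x0,ys.mean()+y0]],.03)[0].round(3))
# pail
hsv=cv2.cvtColor(top,cv2.COLOR_RGB2HSV)
sub=top[165:230,230:300]; 
cs=blobs(top,(4,120,40),(20,255,255),300)
for c in cs:
    x,y,w,h=cv2.boundingRect(c)
    if 230<x<290 and 160<y<230:
        P=onz('top',cv2.convexHull(c)[:,0,:],.072)[:,:2]*1000
        print('pail',(x,y,w,h),cv2.minEnclosingCircle(P.astype(np.float32)),cv2.fitEllipse(P.astype(np.float32)))
# known pixels from enlarged crops tc (scale 3, off 90,100), tc2 (scale 800/240=3.333, off 220,110)
f=lambda u,v:(u/3.3333+220,v/3.3333+110)
print('foot',onz('top',[f(513,297),f(500,472),f(657,494)],.01).round(3))
print('dish',onz('top',[(x/3+90,y/3+100) for x,y in[(39,208),(188,192),(212,450),(51,466)]],.035).round(3))
print('prong ends',onz('top',[f(645,467),f(746,479)],.206).round(3))
print('prong root',onz('top',[f(645,325),f(742,333)],.195).round(3))
print('bail pts',onz('top',[f(97,398),f(228,382)],.07).round(3))
E
python3 -c "
import cv2
a=cv2.imread('pics/scene0.png');cv2.imwrite('pics/sc.png',cv2.resize(a[140:290,50:350],(800,400),interpolation=2))"
```

```text
top bar (array([0.52979041, 0.20302078]), 74.96766662597656, 29.629880905151367, -76.54892063140869)
top bar (array([0.42233786, 0.20635864]), 75.75968170166016, 26.26065444946289, 85.32807922363281)
scene bar (array([0.42575955, 0.20396472]), 81.12281036376953, 41.54841232299805, 85.76113891601562)
scene bar (array([0.53334418, 0.19922081]), 82.91287231445312, 36.2812385559082, -76.59812545776367)
top box (array([ 0.63232983, -0.20247095]), 69.58490753173828, 50.11991882324219, -85.80148506164551) [ 0.635 -0.205  0.03 ]
top box (array([ 0.52302802, -0.21498743]), 69.9890365600586, 46.296993255615234, -79.42450141906738) [ 0.523 -0.218  0.03 ]
scene box (array([ 0.53232428, -0.21822406]), 64.67391967773438, 64.61201477050781, -80.98346710205078) [ 0.523 -0.221  0.03 ]
scene box (array([ 0.63900299, -0.19818341]), 70.08586883544922, 47.23826599121094, 49.84883499145508) [ 0.634 -0.206  0.03 ]
pail (241, 173, 47, 47) ((533.94970703125, -9.251616477966309), 62.40884780883789) ((534.0762939453125, -9.277467727661133), (123.44264221191406, 124.29487609863281), 1.8248889446258545)
foot [[ 0.523 -0.317  0.01 ]
 [ 0.378 -0.297  0.01 ]
 [ 0.358 -0.423  0.01 ]]
dish [[0.625 0.44  0.035]
 [0.636 0.299 0.035]
 [0.398 0.275 0.035]
 [0.387 0.422 0.035]]
prong ends [[ 0.393 -0.333  0.206]
 [ 0.383 -0.398  0.206]]
prong root [[ 0.487 -0.345  0.195]
 [ 0.48  -0.41   0.195]]
bail pts [[ 0.447  0.032  0.07 ]
 [ 0.457 -0.071  0.07 ]]
```

View pics/sc.png

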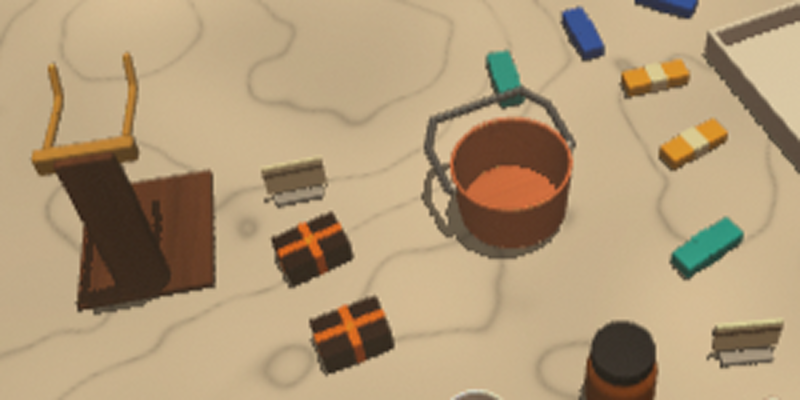

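Run:
```python
from h import *
mv([0.531,0.201,0.14],13.5)
```

```text
turn [4.000e-02 9.000e-02 5.749e+01] shift [-0.2614  0.4366  0.0907] norm 0.517 yawnow 70.99
```

Request:
jog_arm(
  deltas=[
    [[0, 0, 57.5], [-0.261, 0.437, 0.091], 0.06],
    [[0, 0, 57.5], [-0.261, 0.437, 0.091], 0.06],
    [[0, 0, 57.5], [-0.261, 0.437, 0.091], 0.06],
    [[0, 0, 57.5], [-0.261, 0.437, 0.091], 0.06],
    [[0, 0, 57.5], [-0.261, 0.437, 0.091], 0.06],
    [[0, 0, 57.5], [-0.261, 0.437, 0.091], 0.06],
    [[0, 0, 57.5], [-0.261, 0.437, 0.091], 0.06],
    [[0, 0, 57.5], [-0.261, 0.437, 0.091], 0.06],
    [[0, 0, 57.5], [-0.261, 0.437, 0.091], 0.06],
    [[0, 0, 57.5], [-0.261, 0.437, 0.091], 0.06],
    [[0, 0, 57.5], [-0.261, 0.437, 0.091], 0.06],
    [[0, 0, 57.5], [-0.261, 0.437, 0.091], 0.06],
  ],
  squeeze=40,
)

```text
t: 1.15
tool_pos: [0.5217, 0.2128, 0.1428]
tool_rot: [-3.12, -0.369, 0.0]
contact_force: [0.1, 0.8, -0.3]
opening: 0.0598
```

Run:
```python
from h import *
im,o=grab('wrist','w1')
print(o['t'],o['tool_pos'],wproj([[0.531,0.201,0.018],[.424,.205,.018]],o))
mv([0.531,0.201,0.004],13.5,o)
hsv=cv2.cvtColor(im,cv2.COLOR_RGB2HSV)
for c in blobs(im,(13,130,80),(35,255,255),50): print(c.mean(0)[0].round(),cv2.contourArea(c),wonz(c.mean(0),.018,o).round(3))
```

```text
1.15 [0.5216594  0.21277621 0.14276293] [[260.53574278 197.52742226]
 [152.1359917  168.06959892]]
turn [-0.    0.01 -0.02] shift [0.0064 0.0136 0.1388] norm 0.14 yawnow 13.48
[260. 219.] 660.0 [[0.536 0.18  0.018]]
[147. 190.] 592.5 [[0.422 0.183 0.018]]
[260. 171.] 840.0 [[0.525 0.225 0.018]]
[158. 143.] 774.5 [[0.426 0.23  0.018]]
```

View pics/w1.png

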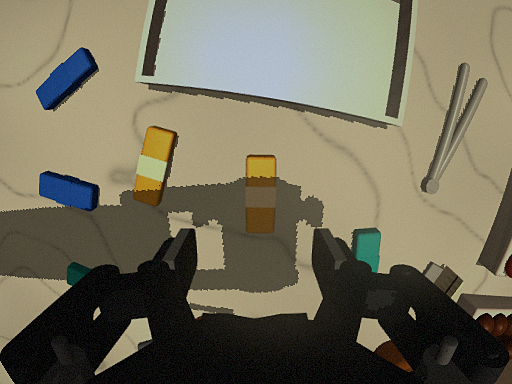

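Request:
jog_arm(
  deltas=[
    [[0, 0, 0], [0.006, 0.012, 0.06], 0.06],
    [[0, 0, 0], [0.006, 0.012, 0.1], 0.06],
    [[0, 0, 0], [0.006, 0.012, 0.11], 0.06],
    [[0, 0, 0], [0.006, 0.012, 0.11], 0.06],
    [[0, 0, 0], [0.006, 0.012, 0.11], 0.06],
  ],
)

```text
t: 1.62
tool_pos: [0.5278, 0.2039, 0.0315]
tool_rot: [3.119, 0.369, -0.007]
contact_force: [-0.3, 0.5, 0.7]
opening: 0.0599
```

Run:
```python
from h import *
im,o=grab('wrist','w2')
print(o['t'],o['tool_pos'])
mv([0.5305,0.2025,0.005],13.5,o)
```

```text
1.6167 [0.52777824 0.20390504 0.03147274]
turn [-0.    0.27 -0.02] shift [0.0024 0.002  0.0265] norm 0.027 yawnow 13.48
```

View pics/w2.png

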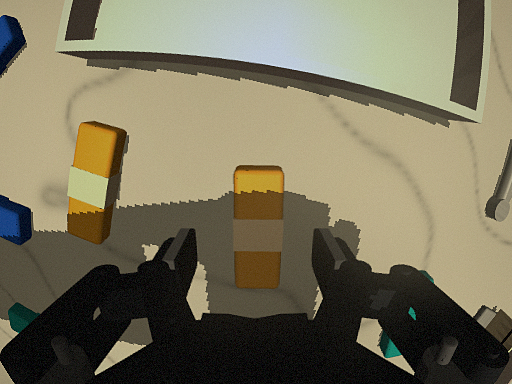

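Request:
jog_arm(
  deltas=[
    [[0, 0, 0], [0.002, 0.002, 0.026], 0.06],
    [[0, 0, 0], [0.002, 0.002, 0.026], 0.06],
    [[0, 0, 0], [0.002, 0.002, 0.026], 0.02],
    [[0, 0, 0], [0.002, 0.002, 0.026], 0.02],
    [[0, 0, 0], [0.002, 0.002, 0.026], 0.02],
    [[0, 0, 0], [0.002, 0.002, 0.026], 0.02],
    [[0, 0, 0], [0.002, 0.002, 0.026], 0.02],
  ],
)

```text
t: 2.25
tool_pos: [0.5337, 0.2035, 0.01]
tool_rot: [-3.119, -0.369, -0.006]
contact_force: [-1.2, -0.9, 6.7]
opening: 0.0267
```

Run:
```python
from h import *
o=ctrl.get_obs();print(o['tool_pos'],o['opening'])
mv([0.534,-0.009,0.14],13.5,o)
```

```text
[0.53372261 0.20354649 0.00998306] 0.02672283850445931
turn [-0.01 -0.23 -0.  ] shift [-0.0488  0.2067 -0.1303] norm 0.249 yawnow 13.5
```

Request:
jog_arm(
  deltas=[
    [[0, 0, 0], [0, 0, -0.05], 0.02],
    [[0, 0, 0], [0, 0, -0.1], 0.02],
    [[0, 0, 0], [-0.012, 0.05, -0.13], 0.02],
    [[0, 0, 0], [-0.049, 0.207, -0.135], 0.02],
    [[0, 0, 0], [-0.049, 0.207, -0.135], 0.02],
    [[0, 0, 0], [-0.049, 0.207, -0.135], 0.02],
    [[0, 0, 0], [-0.049, 0.207, -0.135], 0.02],
    [[0, 0, 0], [-0.049, 0.207, -0.135], 0.02],
    [[0, 0, 0], [-0.049, 0.207, -0.135], 0.02],
    [[0, 0, 0], [-0.049, 0.207, -0.135], 0.02],
  ],
)

```text
t: 3.08
tool_pos: [0.5327, -0.0105, 0.1429]
tool_rot: [-3.12, -0.366, -0.002]
contact_force: [-0.2, 1.1, -1.3]
opening: 0.0266
```

Run:
```python
from h import *
im,o=grab('wrist','w3')
print(o['t'],o['tool_pos'],o['opening'])
mv([0.534,-0.009,0.03],13.5,o)
print(wproj([[.534+.062*np.cos(a),-.009+.062*np.sin(a),.072] for a in np.arange(0,6.3,1.57)],o).round())
```

```text
3.0833 [ 0.53265768 -0.01048456  0.14292231] 0.026573497883332457
turn [-0.01 -0.06 -0.14] shift [ 0.0015 -0.0011  0.1129] norm 0.113 yawnow 13.36
[[333. 217.]
 [276. 118.]
 [176. 181.]
 [238. 269.]
 [333. 217.]]
```

View pics/w3.png

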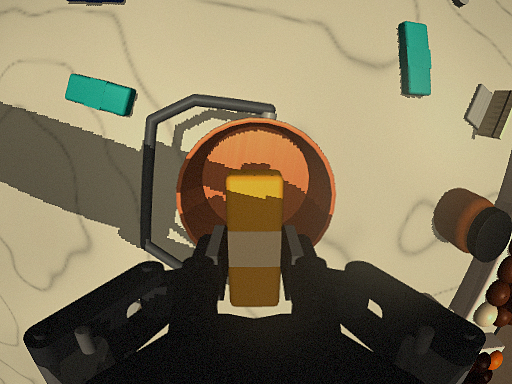

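Request:
jog_arm(
  deltas=[
    [[0, 0, 0], [0.0015, -0.001, 0.04], 0.02],
    [[0, 0, 0], [0.0015, -0.001, 0.08], 0.02],
    [[0, 0, 0], [0.0015, -0.001, 0.11], 0.02],
    [[0, 0, 0], [0.0015, -0.001, 0.12], 0.02],
    [[0, 0, 0], [0.0015, -0.001, 0.12], 0.02],
    [[0, 0, 0], [0.0015, -0.001, 0.12], 0.044],
    [[0, 0, 0], [0.0015, -0.001, 0.12], 0.044],
    [[0, 0, 0], [0.0015, -0.001, 0.12], 0.044],
    [[0, 0, 0], [0.0015, -0.001, 0.08], 0.044],
    [[0, 0, 0], [0.0015, -0.001, 0.04], 0.044],
    [[0, 0, 0], [0.0015, -0.001, 0], 0.044],
    [[0, 0, 0], [0.0015, -0.001, 0], 0.044],
  ],
)

```text
t: 4.13
tool_pos: [0.5405, -0.0095, 0.1549]
tool_rot: [3.114, 0.368, 0.031]
contact_force: [1.3, -0.8, 1.1]
opening: 0.0439
```

Run:
```python
from h import *
im,o=grab('wrist','w4'); 
im2,_=grab('top','t4')
print(o['t'],o['tool_pos'],o['opening'],o['contact_force'])
cv2.imwrite('pics/t4c.png',cv2.resize(im2[140:300,100:380,::-1],(800,457)))
for c in blobs(im2,(15,110,80),(35,255,255),15):
    u=c.mean(0)[0]
    if 150<u[0]<230 and 180<u[1]<300: print(u,onz('top',u,.016).round(3))
mv([0.424,0.2055,0.11],-4.5,o)
```

```text
4.1333 [ 0.54049245 -0.00945385  0.15486306] 0.04393547629768575 [ 1.34488903 -0.82618522  1.07501846]
[195.74285714 240.62857143] [[0.42  0.183 0.016]]
[178.77777778 239.5       ] [[0.424 0.23  0.016]]
turn [ 0.27 -1.15 17.99] shift [-0.0639 -0.2365  0.0418] norm 0.249 yawnow 13.5
```

View pics/w4.png

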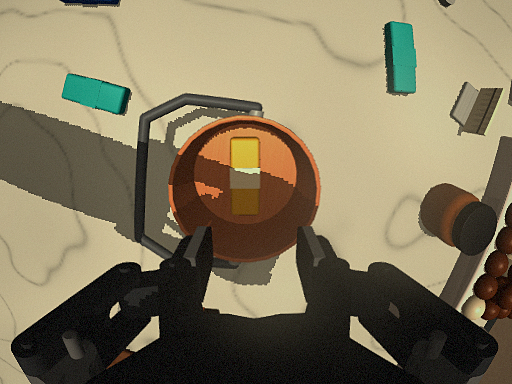

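View pics/t4c.png

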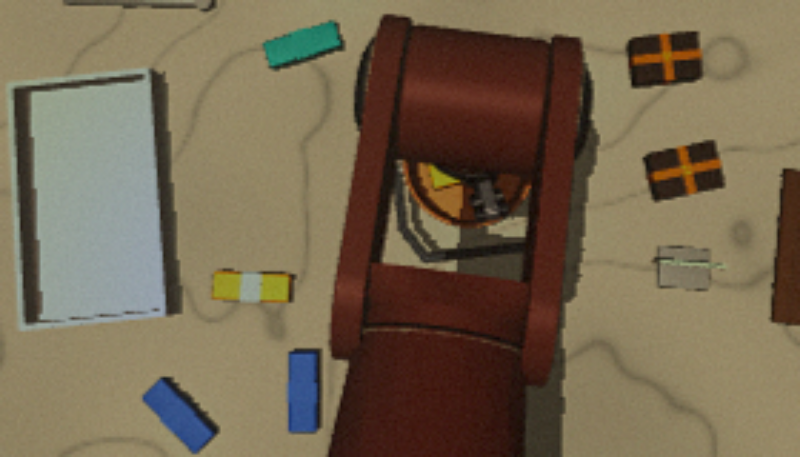

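Request:
jog_arm(
  deltas=[
    [[0, 0, 6], [-0.01, -0.04, 0], 0.06],
    [[0, 0, 12], [-0.02, -0.08, 0], 0.06],
    [[0, 0, 18], [-0.03, -0.12, 0], 0.06],
    [[0, 0, 18], [-0.04, -0.16, 0.01], 0.06],
    [[0, 0, 18], [-0.05, -0.2, 0.04], 0.06],
    [[0, 0, 18], [-0.056, -0.235, 0.07], 0.06],
    [[0, 0, 18], [-0.0564, -0.236, 0.1], 0.06],
    [[0, 0, 18], [-0.0564, -0.236, 0.11], 0.06],
    [[0, 0, 18], [-0.0564, -0.236, 0.11], 0.06],
    [[0, 0, 18], [-0.0564, -0.236, 0.11], 0.06],
    [[0, 0, 18], [-0.0564, -0.236, 0.11], 0.06],
    [[0, 0, 18], [-0.0564, -0.236, 0.11], 0.06],
  ],
)

```text
t: 5.23
tool_pos: [0.4263, 0.2076, 0.0347]
tool_rot: [-3.138, 0.126, -0.006]
contact_force: [-0.1, 0.3, -0.4]
opening: 0.0602
```

Run:
```python
from h import *
im,o=grab('wrist','w5'); 
print(o['t'],o['tool_pos'],o['opening'],o['contact_force'])
mv([0.424,0.2055,0.009],-4.5,o)
```

```text
5.2333 [0.4262875  0.20756063 0.03469483] 0.060231421339416225 [-0.10888994  0.32911402 -0.40227331]
turn [-0.08 -0.23 -0.11] shift [-0.0022  0.0023  0.0257] norm 0.026 yawnow -4.61
```

View pics/w5.png

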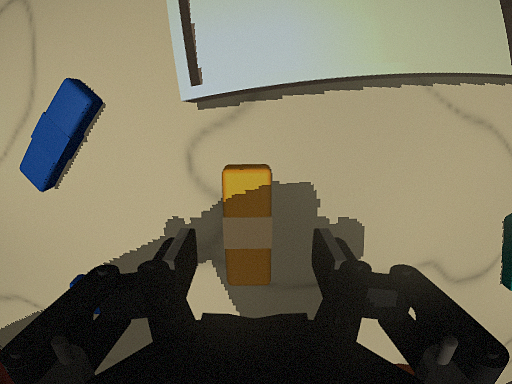

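Request:
jog_arm(
  deltas=[
    [[0, 0, 0], [-0.003, 0.002, 0.015], 0.06],
    [[0, 0, 0], [-0.003, 0.002, 0.025], 0.06],
    [[0, 0, 0], [-0.003, 0.002, 0.025], 0.05],
    [[0, 0, 0], [-0.003, 0.002, 0.025], 0.02],
    [[0, 0, 0], [-0.003, 0.002, 0.025], 0.02],
    [[0, 0, 0], [-0.003, 0.002, 0.025], 0.02],
    [[0, 0, 0], [-0.003, 0.002, 0.025], 0.02],
    [[0, 0, 0], [-0.003, 0.002, 0.025], 0.02],
  ],
)

```text
t: 5.95
tool_pos: [0.4214, 0.2063, 0.008]
tool_rot: [-3.139, 0.124, -0.002]
contact_force: [-0.1, -0.6, 1.9]
opening: 0.0268
```

Run:
```python
from h import *
o=ctrl.get_obs();print(o['tool_pos'],o['opening'])
mv([0.534,-0.009,0.14],13.5,o)
```

```text
[0.42144998 0.20625017 0.00802632] 0.026774917951702757
turn [-1.000e-02 -8.000e-02 -1.801e+01] shift [ 0.1293  0.2057 -0.1319] norm 0.276 yawnow -4.51
```

Request:
jog_arm(
  deltas=[
    [[0, 0, 0], [0, 0, -0.04], 0.02],
    [[0, 0, 0], [0, 0, -0.08], 0.02],
    [[0, 0, 0], [0.01, 0.02, -0.12], 0.02],
    [[0, 0, -6], [0.029, 0.046, -0.132], 0.02],
    [[0, 0, -12], [0.05, 0.08, -0.132], 0.02],
    [[0, 0, -18], [0.071, 0.114, -0.132], 0.02],
    [[0, 0, -18], [0.092, 0.148, -0.132], 0.02],
    [[0, 0, -18], [0.113, 0.182, -0.132], 0.02],
    [[0, 0, -18], [0.129, 0.205, -0.132], 0.02],
    [[0, 0, -18], [0.129, 0.205, -0.132], 0.02],
    [[0, 0, -18], [0.129, 0.205, -0.132], 0.02],
    [[0, 0, -18], [0.129, 0.205, -0.132], 0.02],
  ],
)

```text
t: 6.95
tool_pos: [0.5327, -0.008, 0.1388]
tool_rot: [-3.119, -0.369, 0.002]
contact_force: [-0.1, 1.1, -0.2]
opening: 0.0267
```

Run:
```python
from h import *
im,o=grab('wrist','w6')
print(o['t'],o['tool_pos'],o['opening'])
mv([0.534,-0.009,0.042],13.5,o)
```

```text
6.95 [ 0.53268147 -0.00803124  0.13884969] 0.026650927169755312
turn [-0.05  0.06 -0.02] shift [0.0012 0.0013 0.0968] norm 0.097 yawnow 13.48
```

View pics/w6.png

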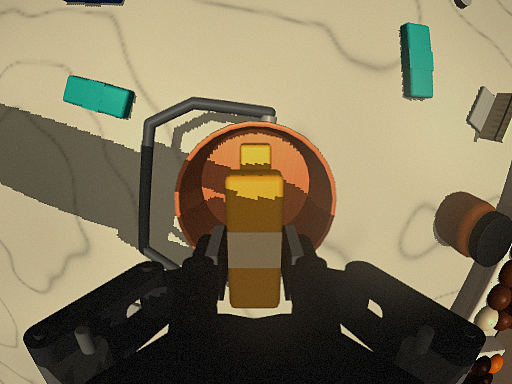

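Request:
jog_arm(
  deltas=[
    [[0, 0, 0], [0.001, 0.001, 0.04], 0.02],
    [[0, 0, 0], [0.001, 0.001, 0.08], 0.02],
    [[0, 0, 0], [0.001, 0.001, 0.1], 0.02],
    [[0, 0, 0], [0.001, 0.001, 0.101], 0.02],
    [[0, 0, 0], [0.001, 0.001, 0.101], 0.02],
    [[0, 0, 0], [0.001, 0.001, 0.101], 0.044],
    [[0, 0, 0], [0.001, 0.001, 0.101], 0.044],
    [[0, 0, 0], [0.001, 0.001, 0.101], 0.044],
    [[0, 0, 0], [0.001, 0.001, 0.07], 0.044],
    [[0, 0, 0], [0.001, 0.001, 0.03], 0.044],
    [[0, 0, 0], [0.001, 0.001, 0], 0.044],
    [[0, 0, 0], [0.001, 0.001, 0], 0.06],
  ],
)

```text
t: 8.0
tool_pos: [0.54, -0.01, 0.1495]
tool_rot: [3.115, 0.369, 0.025]
contact_force: [0.7, -0.7, 0.6]
opening: 0.0545
```

Run:
```python
from h import *
im,o=grab('wrist','w7')
print(o['t'],o['tool_pos'],o['opening'])
im2,_=grab('top','t7')
cv2.imwrite('pics/t7c.png',cv2.resize(im2[100:300,100:460,::-1],(792,440)))
o['tool_pos']=np.array([.534,-.009,.139])
mv([0.523,-0.2195,0.06],10.6,o)
```

```text
8.0 [ 0.53999858 -0.00998043  0.14947327] 0.05446497242223798
turn [ 0.34 -0.9   2.9 ] shift [-0.0611  0.2016  0.0793] norm 0.225 yawnow 13.5
```

View pics/w7.png

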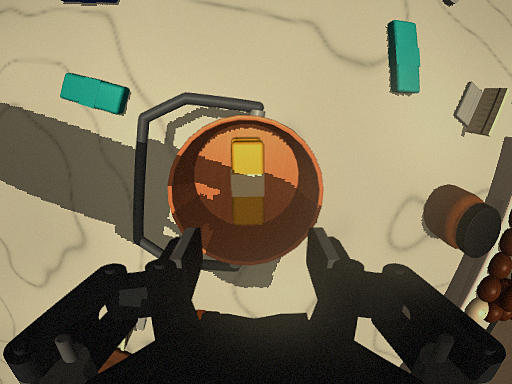

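View pics/t7c.png

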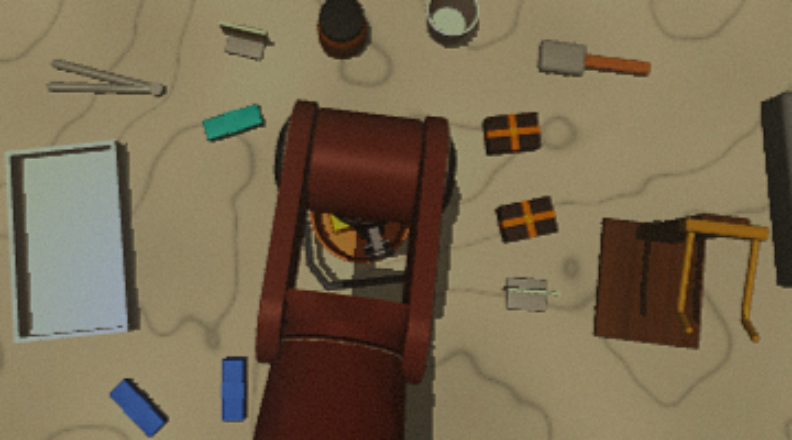

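Request:
jog_arm(
  deltas=[
    [[0, 0, 3], [-0.01, 0.035, 0], 0.07],
    [[0, 0, 3], [-0.02, 0.07, 0], 0.07],
    [[0, 0, 3], [-0.03, 0.105, 0], 0.07],
    [[0, 0, 3], [-0.04, 0.14, 0], 0.07],
    [[0, 0, 3], [-0.05, 0.175, 0.01], 0.07],
    [[0, 0, 3], [-0.061, 0.2016, 0.04], 0.07],
    [[0, 0, 3], [-0.061, 0.2016, 0.06], 0.07],
    [[0, 0, 3], [-0.061, 0.2016, 0.06], 0.07],
    [[0, 0, 3], [-0.061, 0.2016, 0.06], 0.07],
    [[0, 0, 3], [-0.061, 0.2016, 0.06], 0.07],
  ],
)

```text
t: 8.93
tool_pos: [0.5224, -0.2189, 0.0798]
tool_rot: [-3.128, -0.288, -0.0]
contact_force: [0.3, -0.1, 0.8]
opening: 0.0702
```

Run:
```python
from h import *
im,o=grab('wrist','w8')
print(o['t'],o['tool_pos'],o['opening'])
hsv=cv2.cvtColor(im,cv2.COLOR_RGB2HSV)
for c in blobs(im,(5,180,60),(20,255,255),80): print(c.mean(0)[0].round(),cv2.boundingRect(c),wonz(c.mean(0),.03,o).round(3))
mv([0.523,-0.2195,0.012],10.6,o)
```

```text
8.9333 [ 0.52244382 -0.21892544  0.07977462] 0.07022500407631681
[399. 356.] (390, 344, 20, 23) [[ 0.698 -0.349  0.03 ]]
[122. 340.] (102, 321, 40, 36) [[ 0.425 -0.373  0.03 ]]
[192. 305.] (176, 290, 38, 31) [[ 0.489 -0.308  0.03 ]]
[ 99. 265.] (81, 253, 41, 23) [[ 0.407 -0.291  0.03 ]]
[402. 217.] (375, 175, 53, 83) [[ 0.634 -0.205  0.03 ]]
[255. 207.] (222, 156, 67, 98) [[ 0.523 -0.216  0.03 ]]
turn [-0.   -0.02 -0.07] shift [0.0004 0.0007 0.0678] norm 0.068 yawnow 10.53
```

View pics/w8.png

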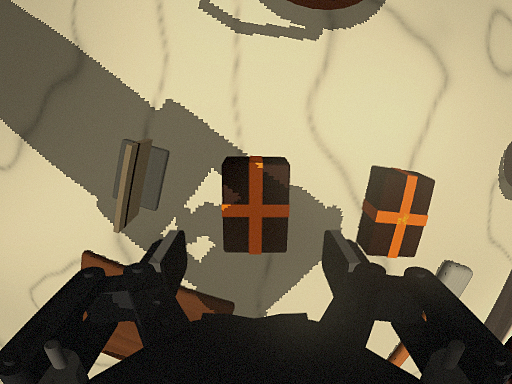

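Request:
jog_arm(
  deltas=[
    [[0, 0, 0], [0.0005, -0.001, 0.04], 0.07],
    [[0, 0, 0], [0.0005, -0.001, 0.06], 0.07],
    [[0, 0, 0], [0.0005, -0.001, 0.067], 0.07],
    [[0, 0, 0], [0.0005, -0.001, 0.067], 0.07],
    [[0, 0, 0], [0.0005, -0.001, 0.067], 0.035],
    [[0, 0, 0], [0.0005, -0.001, 0.067], 0.035],
    [[0, 0, 0], [0.0005, -0.001, 0.067], 0.035],
    [[0, 0, 0], [0.0005, -0.001, 0.067], 0.035],
    [[0, 0, 0], [0.0005, -0.001, 0.067], 0.035],
  ],
)

```text
t: 9.73
tool_pos: [0.5245, -0.2193, 0.015]
tool_rot: [3.126, 0.287, 0.006]
contact_force: [-0.1, 1.3, 6.3]
opening: 0.045
```

Run:
```python
from h import *
o=ctrl.get_obs();print(o['tool_pos'],o['opening'])
print([ (np.array([.5115,.359])+s*.055*np.array([np.cos(.1),np.sin(.1)])).round(3) for s in(-1,1)])
mv([0.566,.364,0.2],5.7,o)
```

```text
[ 0.52446555 -0.21934476  0.01504746] 0.044984379184851674
[array([0.457, 0.354]), array([0.566, 0.364])]
turn [ 0.15 -0.22  4.79] shift [ 0.1478 -0.5655 -0.186 ] norm 0.613 yawnow 10.49
```

Request:
jog_arm(
  deltas=[
    [[0, 0, 0], [0, 0, -0.04], 0.035],
    [[0, 0, 0], [0, 0, -0.08], 0.035],
    [[0, 0, 0], [0, 0, -0.12], 0.035],
    [[0, 0, 0], [0.01, -0.04, -0.14], 0.035],
    [[0, 0, 2], [0.02, -0.077, -0.15], 0.035],
    [[0, 0, 4.8], [0.03, -0.115, -0.15], 0.035],
    [[0, 0, 4.8], [0.04, -0.153, -0.15], 0.035],
    [[0, 0, 4.8], [0.05, -0.191, -0.15], 0.035],
    [[0, 0, 4.8], [0.06, -0.23, -0.15], 0.035],
    [[0, 0, 4.8], [0.07, -0.268, -0.15], 0.035],
    [[0, 0, 4.8], [0.08, -0.306, -0.15], 0.035],
    [[0, 0, 4.8], [0.09, -0.344, -0.15], 0.035],
  ],
)

```text
t: 10.73
tool_pos: [0.5481, 0.1382, 0.1629]
tool_rot: [3.138, 0.156, 0.002]
contact_force: [1.2, -0.4, -0.5]
opening: 0.0449
```

Run:
```python
from h import *
o=ctrl.get_obs();print(o['tool_pos'],o['opening'])
# commanded: from (0.5235,-.219,.0128)
yaw=np.radians(10.5);c=np.array([.5235,-.219])+.09*np.array([np.cos(yaw),np.sin(yaw)])-.344*np.array([np.sin(yaw),-np.cos(yaw)])
print(c)
o['tool_pos']=np.r_[c,.163]
mv([0.566,.364,0.13],5.7,o)
```

```text
[0.54812038 0.13819037 0.16290368] 0.04491384346428477
[0.54930392 0.13564089]
turn [ 0.01 -0.06 -0.01] shift [ 0.0392 -0.2256  0.033 ] norm 0.231 yawnow 5.69
```

Request:
jog_arm(
  deltas=[
    [[0, 0, 0], [0.007, -0.04, 0], 0.035],
    [[0, 0, 0], [0.014, -0.08, 0], 0.035],
    [[0, 0, 0], [0.021, -0.12, 0], 0.035],
    [[0, 0, 0], [0.028, -0.16, 0], 0.035],
    [[0, 0, 0], [0.035, -0.2, 0.0], 0.035],
    [[0, 0, 0], [0.039, -0.226, 0.02], 0.035],
    [[0, 0, 0], [0.039, -0.226, 0.05], 0.035],
    [[0, 0, 0], [0.039, -0.226, 0.075], 0.035],
    [[0, 0, 0], [0.039, -0.226, 0.08], 0.035],
    [[0, 0, 0], [0.039, -0.226, 0.08], 0.035],
    [[0, 0, 0], [0.039, -0.226, 0.08], 0.035],
  ],
)

```text
t: 11.65
tool_pos: [0.5652, 0.3649, 0.0833]
tool_rot: [-3.137, -0.155, -0.001]
contact_force: [-0.2, -0.4, -0.7]
opening: 0.0449
```

Run:
```python
from h import *
im,o=grab('wrist','w9')
print(o['tool_pos'],o['opening'])
mv([0.566,.364,0.026],5.7,o)
```

```text
[0.56519978 0.36488023 0.08329574] 0.044929695925737374
turn [-0.02 -0.05 -0.04] shift [0.0007 0.001  0.0573] norm 0.057 yawnow 5.66
```

View pics/w9.png

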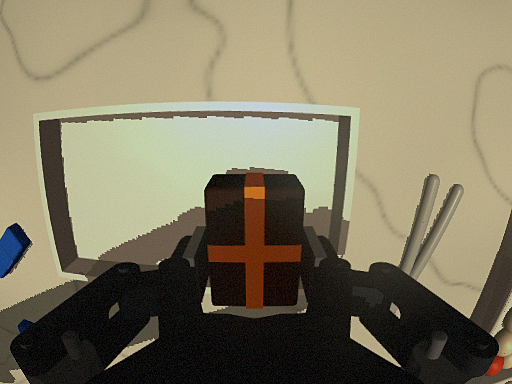

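Request:
jog_arm(
  deltas=[
    [[0, 0, 0], [0.001, 0, 0.03], 0.035],
    [[0, 0, 0], [0.001, 0, 0.05], 0.035],
    [[0, 0, 0], [0.001, 0, 0.058], 0.035],
    [[0, 0, 0], [0.001, 0, 0.058], 0.035],
    [[0, 0, 0], [0.001, 0, 0.058], 0.062],
    [[0, 0, 0], [0.001, 0, 0.058], 0.062],
    [[0, 0, 0], [0.001, 0, 0.058], 0.062],
    [[0, 0, 0], [0.001, 0, 0.04], 0.062],
    [[0, 0, 0], [0.001, 0, 0], 0.062],
    [[0, 0, 0], [0.001, 0, -0.04], 0.062],
    [[0, 0, 0], [0.001, 0, -0.08], 0.07],
    [[0, 0, 0], [0.001, 0, -0.08], 0.07],
  ],
)

```text
t: 12.7
tool_pos: [0.5712, 0.368, 0.176]
tool_rot: [-3.129, -0.156, -0.029]
contact_force: [1.0, 0.6, 1.8]
opening: 0.0696
```

Run:
```python
from h import *
im,o=grab('wrist','w10')
print(o['t'],o['tool_pos'],o['opening'])
im2,_=grab('top','t10')
cv2.imwrite('pics/t10c.png',cv2.resize(im2[100:300,100:460,::-1],(792,440)))
sub=im2[145:175,318:350]; hsv=cv2.cvtColor(sub,cv2.COLOR_RGB2HSV)
orange=cv2.inRange(hsv,(5,190,90),(22,255,255)); ys,xs=np.nonzero(orange); print(onz('top',[xs.mean()+318,ys.mean()+145],.03))
o['tool_pos']=np.array([.566,.364,.163])
mv([0.634,-.2055,.15],4.2,o)
```

```text
12.7 [0.57118094 0.3679825  0.17601021] 0.06956711651729239
[[ 0.63500485 -0.20521209  0.03      ]]
turn [-0.43 -1.08  1.5 ] shift [0.0109 0.5735 0.0091] norm 0.574 yawnow 5.7
```

View pics/t10c.png

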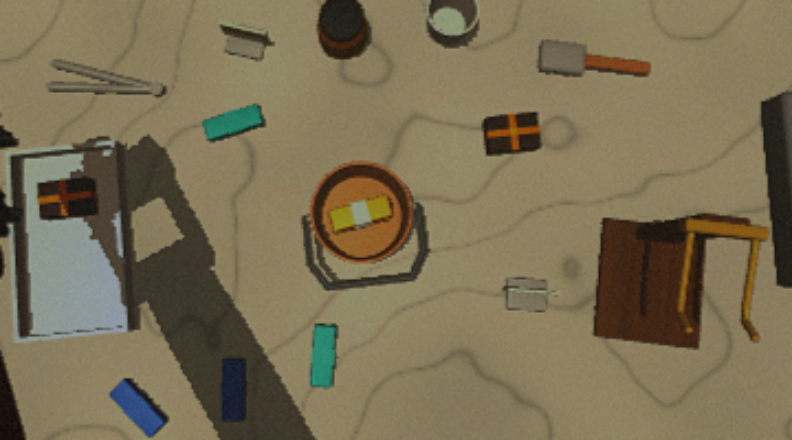

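Request:
jog_arm(
  deltas=[
    [[0, 0, 1.5], [0.001, 0.04, 0], 0.07],
    [[0, 0, 1.5], [0.0015, 0.08, 0], 0.07],
    [[0, 0, 1.5], [0.002, 0.12, 0], 0.07],
    [[0, 0, 1.5], [0.003, 0.16, 0], 0.07],
    [[0, 0, 1.5], [0.004, 0.2, 0], 0.07],
    [[0, 0, 1.5], [0.005, 0.24, 0], 0.07],
    [[0, 0, 1.5], [0.006, 0.28, 0], 0.07],
    [[0, 0, 1.5], [0.007, 0.32, 0], 0.07],
    [[0, 0, 1.5], [0.008, 0.36, 0], 0.07],
    [[0, 0, 1.5], [0.009, 0.4, 0], 0.07],
    [[0, 0, 1.5], [0.01, 0.44, 0], 0.07],
    [[0, 0, 1.5], [0.011, 0.48, 0], 0.07],
  ],
)

```text
t: 13.8
tool_pos: [0.6234, -0.1132, 0.1611]
tool_rot: [-3.139, -0.115, 0.003]
contact_force: [0.6, 0.4, 0.2]
opening: 0.0702
```

Request:
jog_arm(
  deltas=[
    [[0, 0, 0], [0, 0.04, 0], 0.07],
    [[0, 0, 0], [0, 0.08, 0], 0.07],
    [[0, 0, 0], [0, 0.093, 0.03], 0.07],
    [[0, 0, 0], [0, 0.093, 0.06], 0.07],
    [[0, 0, 0], [0, 0.093, 0.08], 0.07],
    [[0, 0, 0], [0, 0.093, 0.08], 0.07],
    [[0, 0, 0], [0, 0.093, 0.08], 0.07],
    [[0, 0, 0], [0, 0.093, 0.08], 0.07],
  ],
)

```text
t: 14.47
tool_pos: [0.6316, -0.2042, 0.0833]
tool_rot: [3.139, 0.115, 0.002]
contact_force: [-0.4, 0.4, -0.7]
opening: 0.0695
```

Run:
```python
from h import *
im,o=grab('wrist','w11')
print(o['t'],o['tool_pos'],o['opening'])
for c in blobs(im,(5,180,60),(20,255,255),80): print(c.mean(0)[0].round(),cv2.boundingRect(c),wonz(c.mean(0),.03,o).round(3))
mv([0.634,-0.2045,0.013],4.2,o)
```

```text
14.4667 [ 0.63160519 -0.20415665  0.08330104] 0.06948202546877354
[127. 329.] (117, 321, 16, 19) [[ 0.523 -0.333  0.03 ]]
[ 36. 288.] (17, 263, 49, 57) [[ 0.422 -0.308  0.03 ]]
[504. 258.] (494, 239, 18, 36) [[ 0.891 -0.243  0.03 ]]
[257. 207.] (225, 158, 66, 96) [[ 0.634 -0.203  0.03 ]]
turn [ 0.03 -0.06  0.01] shift [0.0023 0.0005 0.0703] norm 0.07 yawnow 4.21
```

View pics/w11.png

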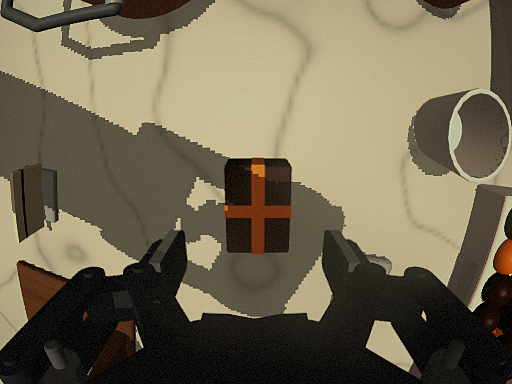

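Request:
jog_arm(
  deltas=[
    [[0, 0, 0], [0.002, 0, 0.04], 0.07],
    [[0, 0, 0], [0.002, 0, 0.06], 0.07],
    [[0, 0, 0], [0.002, 0, 0.069], 0.07],
    [[0, 0, 0], [0.002, 0, 0.069], 0.07],
    [[0, 0, 0], [0.002, 0, 0.069], 0.035],
    [[0, 0, 0], [0.002, 0, 0.069], 0.035],
    [[0, 0, 0], [0.002, 0, 0.069], 0.035],
    [[0, 0, 0], [0.002, 0, 0.069], 0.035],
    [[0, 0, 0], [0.002, 0, 0.069], 0.035],
  ],
)

```text
t: 15.27
tool_pos: [0.6351, -0.2049, 0.0164]
tool_rot: [3.137, 0.115, 0.007]
contact_force: [0.7, 0.7, 6.3]
opening: 0.0449
```

Request:
jog_arm(
  deltas=[
    [[0, 0, 0], [0, 0, -0.04], 0.035],
    [[0, 0, 0], [0, 0, -0.08], 0.035],
    [[0, 0, 0], [0, 0, -0.12], 0.035],
    [[0, 0, 0], [-0.01, -0.035, -0.14], 0.035],
    [[0, 0, 0], [-0.02, -0.07, -0.15], 0.035],
    [[0, 0, 0], [-0.03, -0.105, -0.15], 0.035],
    [[0, 0, 0], [-0.04, -0.14, -0.15], 0.035],
    [[0, 0, 0], [-0.05, -0.175, -0.15], 0.035],
    [[0, 0, 0], [-0.06, -0.21, -0.15], 0.035],
    [[0, 0, 0], [-0.07, -0.245, -0.15], 0.035],
    [[0, 0, 0], [-0.08, -0.28, -0.15], 0.035],
    [[0, 0, 0], [-0.09, -0.315, -0.15], 0.035],
  ],
)

```text
t: 16.27
tool_pos: [0.5193, 0.105, 0.1637]
tool_rot: [-3.139, -0.114, -0.001]
contact_force: [0.3, 1.2, -0.8]
opening: 0.045
```

Run:
```python
from h import *
o=ctrl.get_obs();print(o['tool_pos'],o['opening'])
mv([0.457,.354,0.163],5.7,o)
```

```text
[0.51928427 0.10496864 0.1636713 ] 0.04502548400366049
turn [-0.   -0.04 -1.53] shift [-0.044  -0.2529  0.0007] norm 0.257 yawnow 4.17
```

Request:
jog_arm(
  deltas=[
    [[0, 0, -1.5], [-0.007, -0.04, 0], 0.035],
    [[0, 0, -1.5], [-0.014, -0.08, 0], 0.035],
    [[0, 0, -1.5], [-0.021, -0.12, 0], 0.035],
    [[0, 0, -1.5], [-0.028, -0.16, 0], 0.035],
    [[0, 0, -1.5], [-0.035, -0.2, 0], 0.035],
    [[0, 0, -1.5], [-0.042, -0.238, 0], 0.035],
    [[0, 0, -1.5], [-0.044, -0.252, 0.03], 0.035],
    [[0, 0, -1.5], [-0.044, -0.252, 0.06], 0.035],
    [[0, 0, -1.5], [-0.044, -0.252, 0.08], 0.035],
    [[0, 0, -1.5], [-0.044, -0.252, 0.08], 0.035],
    [[0, 0, -1.5], [-0.044, -0.252, 0.08], 0.035],
    [[0, 0, -1.5], [-0.044, -0.252, 0.08], 0.035],
  ],
)

```text
t: 17.27
tool_pos: [0.459, 0.352, 0.085]
tool_rot: [-3.137, -0.155, -0.003]
contact_force: [-0.4, -0.4, -0.6]
opening: 0.0451
```

Run:
```python
from h import *
im,o=grab('wrist','w12')
print(o['tool_pos'],o['opening'])
mv([0.457,.354,0.027],5.7,o)
```

```text
[0.45897705 0.35199166 0.08504075] 0.04514601432996516
turn [-0.06 -0.13 -0.03] shift [-0.0019 -0.0021  0.058 ] norm 0.058 yawnow 5.67
```

View pics/w12.png

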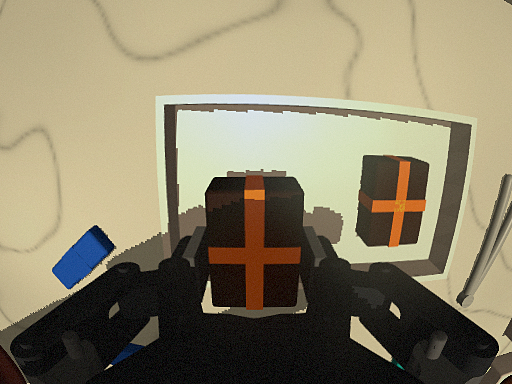

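Request:
jog_arm(
  deltas=[
    [[0, 0, 0], [0, -0.003, 0.03], 0.035],
    [[0, 0, 0], [0, -0.003, 0.05], 0.035],
    [[0, 0, 0], [0, -0.003, 0.058], 0.035],
    [[0, 0, 0], [0, -0.003, 0.058], 0.035],
    [[0, 0, 0], [0, -0.003, 0.058], 0.062],
    [[0, 0, 0], [0, -0.003, 0.058], 0.062],
    [[0, 0, 0], [0, -0.003, 0.058], 0.062],
    [[0, 0, 0], [0, -0.003, 0.04], 0.062],
    [[0, 0, 0], [0, -0.003, 0], 0.062],
    [[0, 0, 0], [0, -0.003, -0.04], 0.062],
    [[0, 0, 0], [0, -0.003, -0.08], 0.04],
    [[0, 0, 0], [0, -0.003, -0.08], 0.0],
  ],
)

```text
t: 18.32
tool_pos: [0.463, 0.3578, 0.1758]
tool_rot: [-3.129, -0.156, -0.027]
contact_force: [1.9, 1.2, 1.3]
opening: 0.0389
```

Run:
```python
from h import *
im2,o=grab('top','t13')
cv2.imwrite('pics/t13c.png',cv2.resize(im2[100:300,100:460,::-1],(792,440)))
im2,o=grab('scene','s13')
cv2.imwrite('pics/s13c.png',cv2.resize(im2[140:260,180:420,::-1],(800,400)))
print(o['tool_pos'])
```

```text
[0.46154745 0.35697064 0.17184205]
```

View pics/t13c.png

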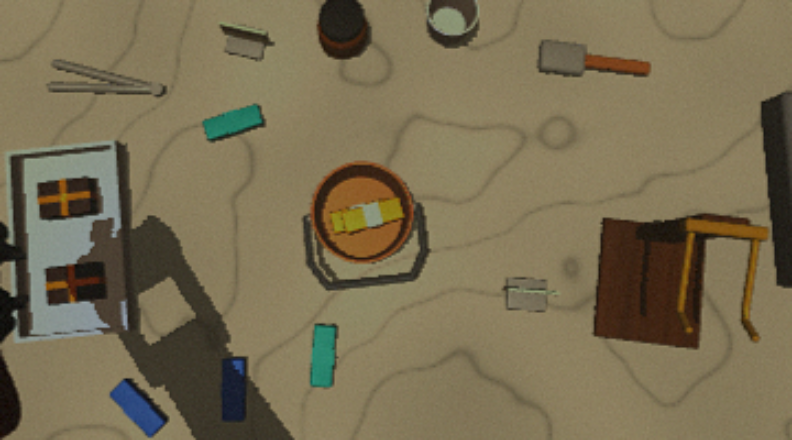

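View pics/s13c.png

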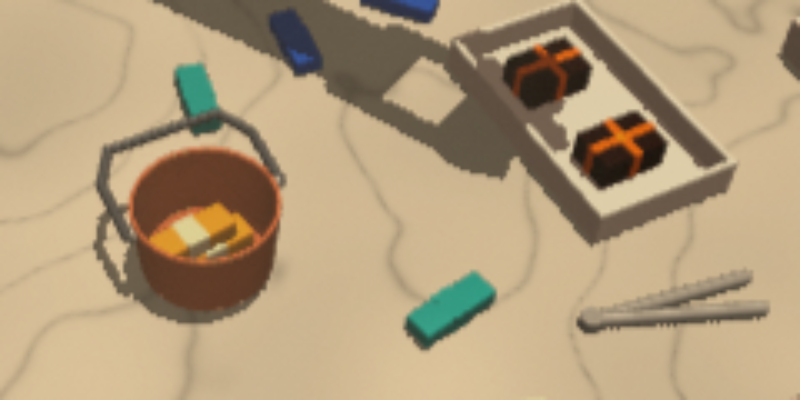

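```bash
python3 - <<'E'
from h import *
for t,s in(((331,287),(236,118)),((413,277),(105,150))):
    print(tri([(t[0]/2.2+100,t[1]/2.2+100),(s[0]/3.3333+180,s[1]/3.3333+140)]))
o=ctrl.get_obs(); print(o['tool_pos'],o['q'])
E
python3 -c "
import cv2
a=cv2.imread('pics/t13.png');b=cv2.imread('pics/s13.png')
cv2.imwrite('pics/a.png',cv2.resize(a[165:240,230:300],(700,750)[:1]+(600,),interpolation=2));cv2.imwrite('pics/b.png',cv2.resize(b[160:240,200:280],(600,600),interpolation=2))"
```

```text
(array([0.44752649, 0.0385757 , 0.06684405]), np.float64(0.0209753385409531))
(array([ 0.45371722, -0.06863113,  0.07561356]), np.float64(0.000790409482195982))
[0.45974623 0.35586852 0.16801795] [ 5.30739819e-01 -8.66444536e-03  1.78277144e+00  8.20953513e-06
  1.35922041e+00  4.31406157e-01]
```

View pics/a.png

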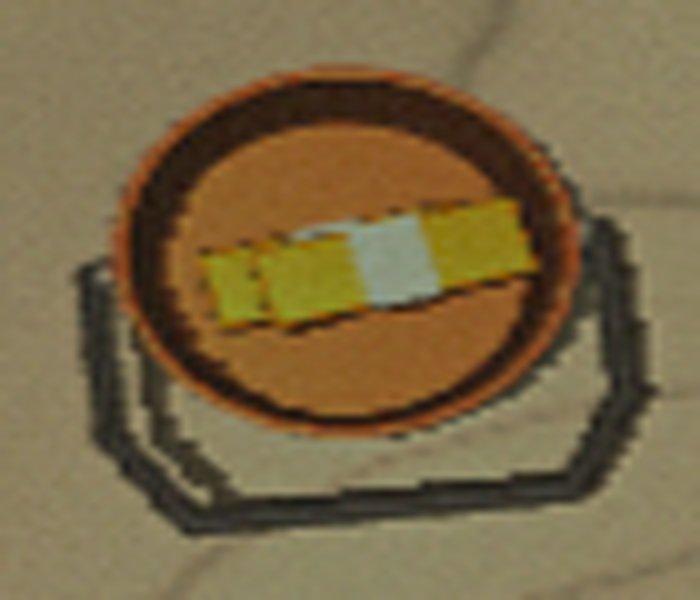

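View pics/b.png

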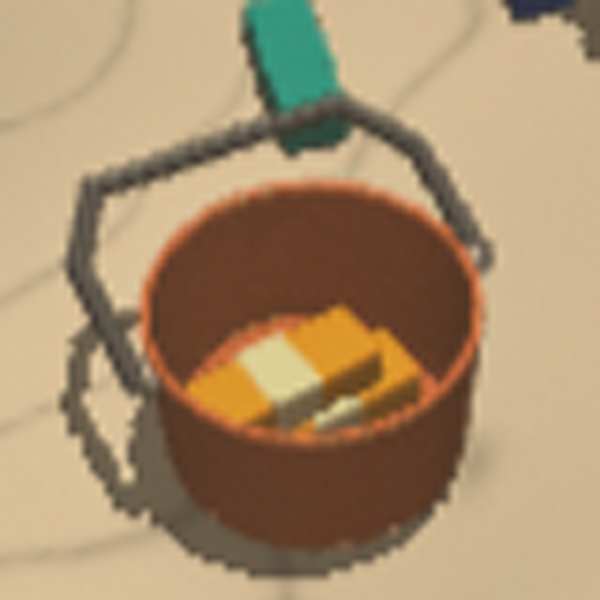

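Run:
```python
from h import *
for t,s in(((192,518),(345,108)),((580,485),(95,185))):
    print(tri([(t[0]/10+230,t[1]/8+165),(s[0]/7.5+200,s[1]/7.5+160)]))
# pivots: bail ends
for t,s in(((95,270),(485,255)),((600,225),(145,385))):
    print('piv',tri([(t[0]/10+230,t[1]/8+165),(s[0]/7.5+200,s[1]/7.5+160)]))
# yaw using plane
P=onz('top',[(249.2,229.8),(288,225.6)],.075);print(P, np.degrees(np.arctan2(*(P[1]-P[0])[:2][::-1])))
```

```text
(array([0.44675749, 0.03352008, 0.07273492]), np.float64(0.003882619925755546))
(array([ 0.45493169, -0.06741755,  0.07767739]), np.float64(0.004511094526082479))
piv (array([0.52937089, 0.05761001, 0.06603892]), np.float64(0.0038099054850738697))
piv (array([ 0.5410393 , -0.07667838,  0.06435561]), np.float64(0.005166457385737889))
[[ 0.44606435  0.03158849  0.075     ]
 [ 0.4543965  -0.0697977   0.075     ]] -85.30186206880757
```

Request:
jog_arm(
  deltas=[
    [[0, 0, -7], [-0.005, 0.03, -0.01], 0.0],
    [[0, 0, -14], [-0.01, 0.06, -0.03], 0.0],
    [[0, 0, -21], [-0.016, 0.09, -0.035], 0.0],
    [[0, 0, -28], [-0.022, 0.125, -0.035], 0.0],
    [[0, 0, -35], [-0.028, 0.16, -0.035], 0.0],
    [[0, 0, -42], [-0.034, 0.195, -0.035], 0.0],
    [[0, 0, -49], [-0.04, 0.23, -0.035], 0.0],
    [[0, 0, -56], [-0.046, 0.265, -0.035], 0.0],
    [[0, 0, -63], [-0.053, 0.3, -0.035], 0.0],
    [[0, 0, -70], [-0.059, 0.335, -0.035], 0.0],
    [[0, 0, -77], [-0.065, 0.37, -0.035], 0.0],
    [[0, 0, -84], [-0.065, 0.37, -0.035], 0.0],
  ],
)

```text
t: 19.42
tool_pos: [0.4285, -0.0234, 0.197]
tool_rot: [-2.327, -2.11, 0.004]
contact_force: [0.4, 0.1, 0.1]
opening: -0.0003
```

Request:
jog_arm(
  deltas=[
    [[0, 0, -5], [0, 0, 0], 0.0],
    [[0, 0, -5], [0, 0, 0], 0.0],
    [[0, 0, -5], [0, 0, 0], 0.0],
    [[0, 0, -5], [0, 0, 0], 0.0],
  ],
)

```text
t: 19.75
tool_pos: [0.4293, -0.0196, 0.1975]
tool_rot: [-2.235, -2.206, 0.001]
contact_force: [0.2, 0.6, -0.7]
opening: -0.0003
```

Run:
```python
from h import *
im,o=grab('wrist','w14')
print(o['t'],o['tool_pos'],o['opening'],o['q'])
mv([.43,-.02,.2],94.8,o)
```

```text
19.75 [ 0.42931229 -0.01959192  0.19754342] -0.00026707329113758517 [-2.19162473e-01 -4.23586051e-01  2.08361821e+00  5.19217336e-05
  1.48291292e+00 -1.77665929e+00]
turn [-0.07 -0.02 -5.56] shift [-0.0004  0.0007 -0.0025] norm 0.003 yawnow 89.24
```

View pics/w14.png

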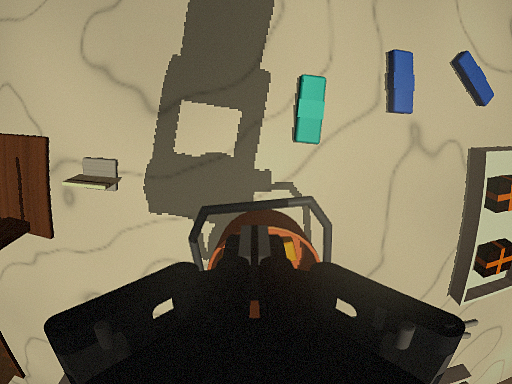

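```bash
cat >> h.py <<'E'
def tiltR(yaw,tilt):
    "tool down with jaw x at yaw, then turned about tool x by tilt deg"
    return R.from_euler('z',yaw,degrees=True).as_matrix()@np.diag([1,-1,-1.])@R.from_euler('x',tilt,degrees=True).as_matrix()
def mvR(target,Rd,obs=None):
    o=obs or ctrl.get_obs(); Rt=R.from_rotvec(o['tool_rot']).as_matrix()
    d=Rt.T@(np.array(target)-o['tool_pos']); rv=R.from_matrix(Rt.T@Rd).as_rotvec(degrees=True)
    print('turn',rv.round(2),'shift',d.round(4))
E
python3 - <<'E'
from h import *
o=ctrl.get_obs()
mvR([.40,-.022,.13],tiltR(94.8,-35))
E
```

```text
turn [-35.03   1.67  -5.35] shift [-0.0029 -0.0293  0.0678]
```

Request:
jog_arm(
  deltas=[
    [[-6, 0.3, -1], [-0.001, -0.03, 0.01], 0.0],
    [[-12, 0.6, -2], [-0.003, -0.03, 0.02], 0.0],
    [[-18, 0.8, -3], [-0.003, -0.03, 0.03], 0.0],
    [[-24, 1.1, -4], [-0.003, -0.03, 0.04], 0.0],
    [[-30, 1.4, -4.6], [-0.003, -0.03, 0.05], 0.0],
    [[-35, 1.7, -5.4], [-0.003, -0.029, 0.065], 0.0],
    [[-35, 1.7, -5.4], [-0.003, -0.029, 0.068], 0.0],
    [[-35, 1.7, -5.4], [-0.003, -0.029, 0.068], 0.0],
    [[-35, 1.7, -5.4], [-0.003, -0.029, 0.068], 0.0],
    [[-35, 1.7, -5.4], [-0.003, -0.029, 0.068], 0.0],
  ],
)

```text
t: 20.63
tool_pos: [0.4135, -0.024, 0.1369]
tool_rot: [1.806, 1.97, 0.611]
contact_force: [0.1, 0.6, -1.1]
opening: -0.0001
```

Run:
```python
from h import *
im,o=grab('wrist','w15'); im2,_=grab('scene','s15'); cv2.imwrite('pics/s15c.png',cv2.resize(im2[60:260,130:330,::-1],(600,600)))
print(o['t'],o['tool_pos'],o['q'])
mvR([.415,-.021,.045],tiltR(94.8,-35),o)
```

```text
20.6333 [ 0.41351938 -0.02397229  0.13688086] [-0.43817886 -1.01044049  2.58328542  0.33227839  1.06023464 -2.18357255]
turn [-0.66 -0.22  0.1 ] shift [ 0.0026 -0.0504  0.0769]
```

View pics/w15.png

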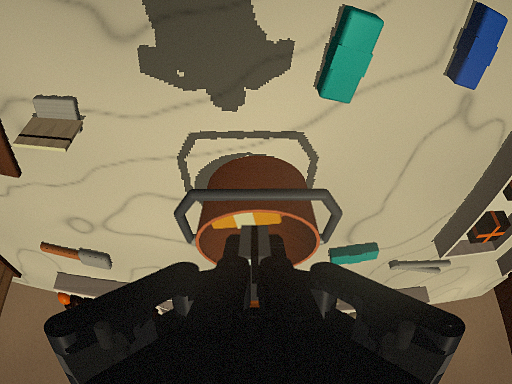

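View pics/s15c.png

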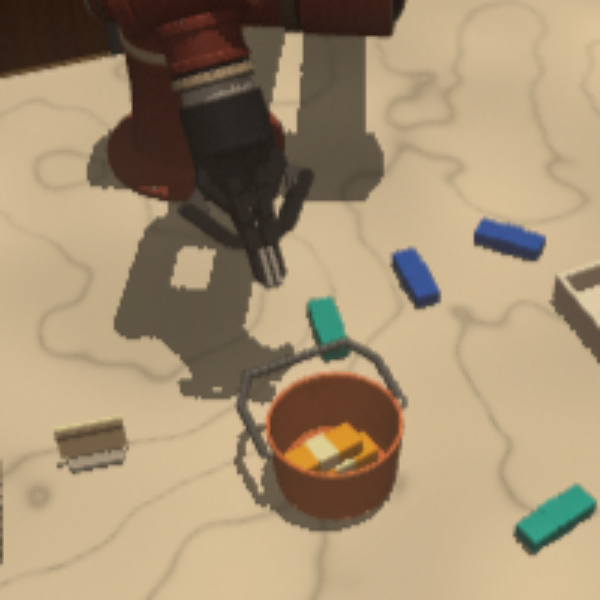

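Run:
```python
from h import *
mvR([.425,-.021,.12],tiltR(94.8,-25))
```

```text
turn [ 9.38 -0.21  0.13] shift [ 0.002  -0.0001  0.0206]
```

Request:
jog_arm(
  deltas=[
    [[5, 0, 0], [0.002, 0.005, 0.005], 0.0],
    [[10, 0, 0], [0.002, 0.005, 0.01], 0.0],
    [[10, 0, 0], [0.002, 0.0, 0.02], 0.0],
    [[10, 0, 0], [0.002, 0.0, 0.02], 0.0],
    [[10, 0, 0], [0.002, 0.0, 0.02], 0.0],
  ],
)

```text
t: 21.15
tool_pos: [0.4243, -0.021, 0.1196]
tool_rot: [1.908, 2.081, 0.45]
contact_force: [0.2, 0.6, 0.5]
opening: -0.0004
```

Run:
```python
from h import *
o=ctrl.get_obs();print(o['tool_pos'],o['q'])
mvR([.418,-.021,.052],tiltR(94.8,-25))
```

```text
[ 0.42425938 -0.02098964  0.11957515] [-0.34272996 -0.74418179  2.45065241  0.20116338  1.05596035 -2.06594692]
turn [-0.73 -0.24  0.12] shift [ 0.0003 -0.0335  0.059 ]
```

Request:
jog_arm(
  deltas=[
    [[0, 0, 0], [0, -0.02, 0.02], 0.0],
    [[0, 0, 0], [0, -0.033, 0.045], 0.0],
    [[0, 0, 0], [0, -0.0335, 0.059], 0.0],
    [[0, 0, 0], [0, -0.0335, 0.059], 0.0],
    [[0, 0, 0], [0, -0.0335, 0.059], 0.0],
    [[0, 0, 0], [0, -0.0335, 0.059], 0.0],
  ],
)

```text
t: 21.65
tool_pos: [0.4196, -0.0224, 0.0548]
tool_rot: [1.905, 2.076, 0.453]
contact_force: [-0.2, 1.4, -0.1]
opening: 0.0
```

Run:
```python
from h import *
im,o=grab('wrist','w16'); im2,_=grab('scene','s16'); cv2.imwrite('pics/s16c.png',cv2.resize(im2[60:260,130:330,::-1],(600,600)))
print(o['t'],o['tool_pos'],o['q'],o['contact_force'])
mvR([.441,-.019,.056],tiltR(94.8,-25),o)
```

```text
21.65 [ 0.41961564 -0.02239645  0.05477024] [-0.3521127  -0.65637619  2.51842243  0.22796145  0.90042538 -2.11685045] [-0.24535875  1.41547484 -0.09505536]
turn [-0.45 -0.1   0.12] shift [0.0015 0.0202 0.0079]
```

View pics/w16.png

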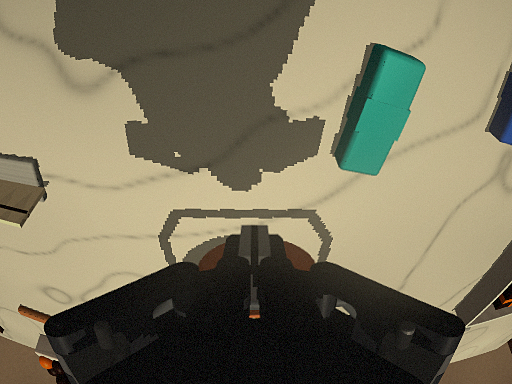

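View pics/s16c.png

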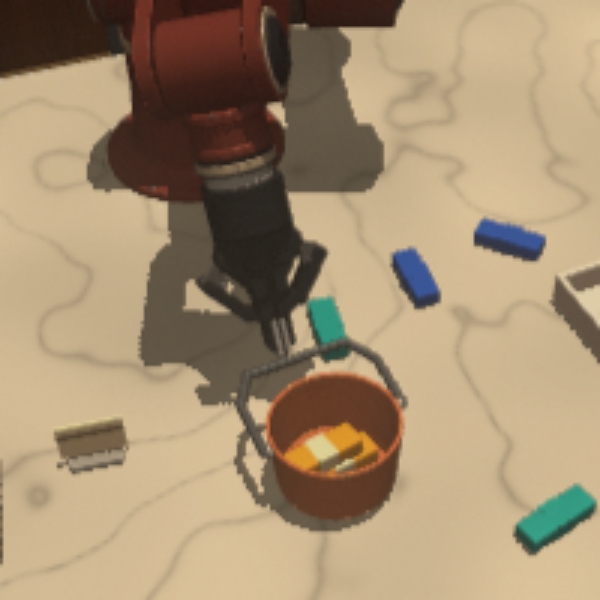

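Request:
jog_arm(
  deltas=[
    [[0, 0, 0], [0.003, 0.01, 0.004], 0.0],
    [[0, 0, 0], [0.003, 0.021, 0.0085], 0.0],
    [[0, 0, 0], [0.003, 0.021, 0.0085], 0.0],
    [[0, 0, 0], [0.003, 0.0255, 0.003], 0.0],
    [[0, 0, 0], [0.003, 0.03, -0.003], 0.0],
    [[0, 0, 0], [0.003, 0.036, -0.0085], 0.0],
    [[0, 0, 0], [0.003, 0.0425, -0.0145], 0.0],
    [[0, 0, 0], [0.003, 0.0425, -0.0145], 0.0],
    [[0, 0, 0], [0.003, 0.0425, -0.0145], 0.0],
  ],
)

```text
t: 22.5
tool_pos: [0.4525, -0.0166, 0.0857]
tool_rot: [1.904, 2.076, 0.454]
contact_force: [-0.2, 0.7, 0.0]
opening: -0.0004
```

Run:
```python
from h import *
im2,o=grab('scene','s17'); cv2.imwrite('pics/s17c.png',cv2.resize(im2[120:260,150:310,::-1],(685,600)))
print(o['t'],o['tool_pos'],o['q'],o['contact_force'])
```

```text
22.5 [ 0.45246147 -0.01660894  0.08568953] [-0.30117386 -0.57745765  2.41929329  0.20170618  0.908515   -2.05101824] [-0.17977183  0.7132834   0.03768631]
```

View pics/s17c.png

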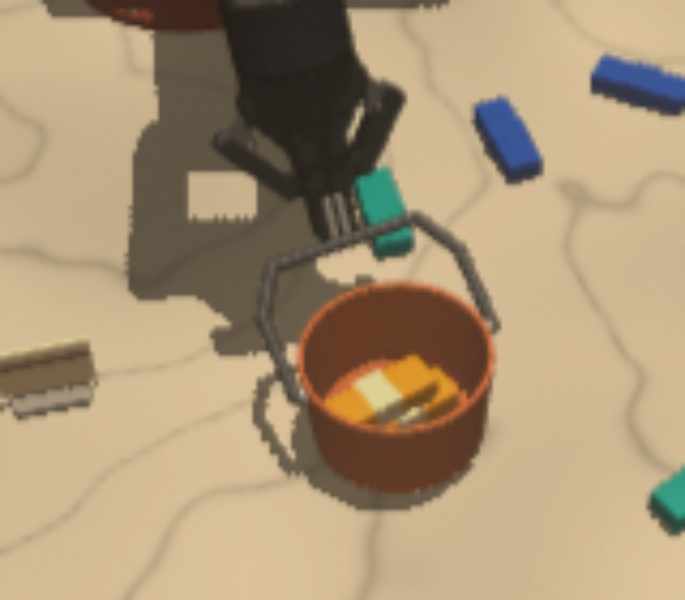

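```bash
cat >> h.py <<'E'
PC=np.array([.5345,-.0095]); PY=np.radians(4.8)
def bail(th,off=0,C=PC,yaw=PY,z0=0.064):
    r=-.085*np.cos(th); p=np.array([np.cos(yaw),np.sin(yaw)]); q=np.array([-p[1],p[0]])
    return np.r_[C+r*p+off*q, z0+.085*np.sin(th)]
E
python3 - <<'E'
from h import *
for th in(.1,.2,.3,.4,.5):
    print(th,proj('scene',[bail(th,.05),bail(th,-.05)]).round(1))
E
```

```text
0.1 [[245.1 174.4]
 [212.3 185.7]]
0.2 [[245.3 172.6]
 [212.2 184. ]]
0.3 [[245.5 171. ]
 [212.2 182.4]]
0.4 [[245.9 169.7]
 [212.4 181.1]]
0.5 [[246.4 168.5]
 [212.7 180.1]]
```

Request:
jog_arm(
  deltas=[
    [[0, 0, 0], [0, 0.007, -0.0045], 0.0],
    [[0, 0, 0], [0, 0.0146, -0.0086], 0.0],
    [[0, 0, 0], [0, 0.0226, -0.0115], 0.0],
    [[0, 0, 0], [0, 0.0306, -0.0141], 0.0],
    [[0, 0, 0], [0, 0.039, -0.0155], 0.0],
    [[0, 0, 0], [0, 0.0474, -0.0165], 0.0],
    [[0, 0, 0], [0, 0.056, -0.016], 0.0],
    [[0, 0, 0], [0, 0.0644, -0.0153], 0.0],
    [[0, 0, 0], [0, 0.0725, -0.013], 0.0],
    [[0, 0, 0], [0, 0.0807, -0.0108], 0.0],
    [[0, 0, 0], [0, 0.0807, -0.0108], 0.0],
    [[0, 0, 0], [0, 0.0807, -0.0108], 0.0],
  ],
)

```text
t: 23.55
tool_pos: [0.5203, -0.0102, 0.1268]
tool_rot: [1.907, 2.079, 0.451]
contact_force: [-1.2, -0.3, -0.1]
opening: -0.0001
```

Run:
```python
from h import *
im2,o=grab('scene','s18'); cv2.imwrite('pics/s18c.png',cv2.resize(im2[100:260,150:310,::-1],(600,600)))
im2,o=grab('top','t18'); cv2.imwrite('pics/t18c.png',cv2.resize(im2[160:260,210:310,::-1],(600,600)))
print(o['t'],o['tool_pos'],o['q'],o['contact_force'])
for th in(1.2,1.3,1.4,1.5,1.57):
    print(th,((proj('scene',[bail(th,.05),bail(th,-.05)])-[150,100])*3.75).round(1).tolist(),((proj('top',[bail(th,.05),bail(th,-.05)])-[210,160])*6).round(1).tolist())
```

```text
23.6 [ 0.5198467  -0.01025286  0.12661717] [-0.23525247 -0.39974512  2.23102371  0.16819296  0.91209463 -1.96869904] [ 0.34301204 -0.5842699  -0.51507276]
1.2 [[386.6, 257.9], [254.1, 303.4]] [[211.3, 286.3], [456.3, 259.2]]
1.3 [[391.5, 262.5], [258.3, 308.4]] [[208.9, 266.2], [454.4, 238.9]]
1.4 [[396.7, 268.3], [262.8, 314.6]] [[206.5, 245.5], [452.2, 218.2]]
1.5 [[402.0, 275.1], [267.5, 321.9]] [[204.2, 224.6], [449.9, 197.3]]
1.57 [[405.8, 280.4], [270.9, 327.6]] [[202.6, 210.1], [448.2, 182.8]]
```

View pics/s18c.png

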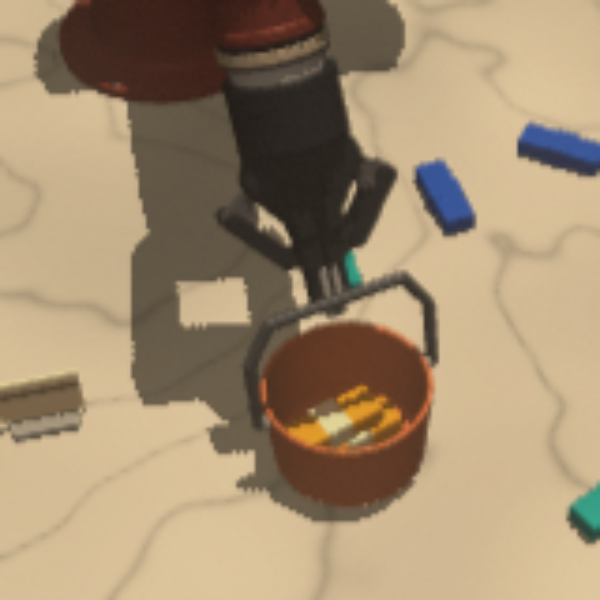

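View pics/t18c.png

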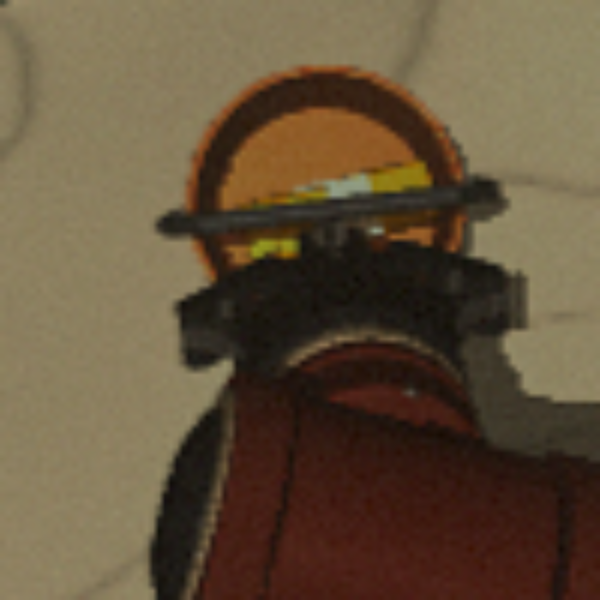

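Request:
jog_arm(
  deltas=[
    [[0, 0, 0], [0, 0.002, 0.001], 0.0],
    [[0, 0, 0], [0, 0.0036, 0.0017], 0.0],
    [[0, 0, 0], [0, 0.0036, 0.0017], 0.0],
    [[0, 0, 0], [0, 0.0036, 0.0017], 0.0],
    [[0, 0, 0], [0, -0.01, -0.0047], 0.0],
    [[0, 0, 0], [0, -0.04, -0.0187], 0.0],
    [[0, 0, 0], [0, -0.07, -0.06], 0.0],
    [[6, 0, 0], [0, -0.07, -0.09], 0.0],
    [[12, 0, 0], [0, -0.07, -0.12], 0.0],
    [[18, 0, 0], [0, -0.07, -0.12], 0.0],
    [[25, 0, 0], [0, -0.07, -0.12], 0.0],
    [[25, 0, 0], [0, -0.07, -0.12], 0.0],
  ],
)

```text
t: 24.65
tool_pos: [0.409, -0.0204, 0.2069]
tool_rot: [-2.114, -2.307, 0.015]
contact_force: [-0.0, 0.8, -1.0]
opening: 0.0001
```

Run:
```python
from h import *
im2,o=grab('scene','s19'); cv2.imwrite('pics/s19c.png',cv2.resize(im2[100:260,150:310,::-1],(600,600)))
im2,o=grab('top','t19'); cv2.imwrite('pics/t19c.png',cv2.resize(im2[160:260,210:310,::-1],(600,600)))
im,o=grab('wrist','w19')
print(o['t'],o['tool_pos'],o['q'],o['contact_force'])
mv([.47,-.015,.26],4.8,o)
```

```text
24.75 [ 0.4072198  -0.02009278  0.20646144] [-2.31672432e-01 -4.86968972e-01  2.11244759e+00 -9.16872907e-04
  1.52781543e+00 -1.88979252e+00] [-0.46272908 -0.16985141 -0.00137225]
turn [-0.64  0.39 90.2 ] shift [-0.0003  0.0624 -0.0543] norm 0.083 yawnow 95.0
```

View pics/s19c.png

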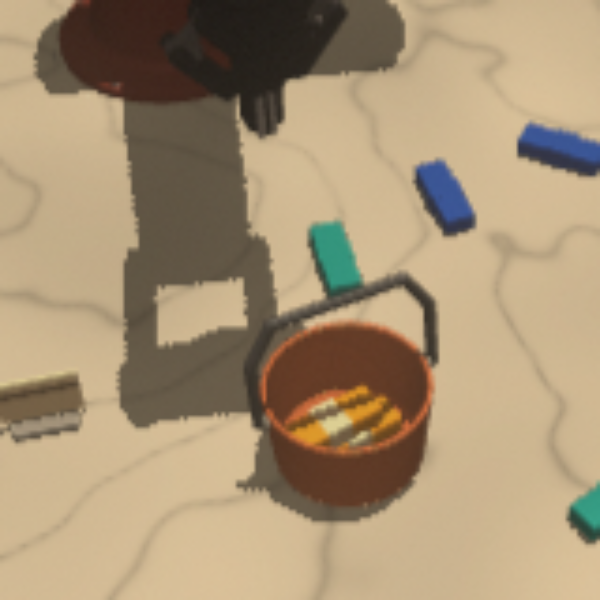

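View pics/t19c.png

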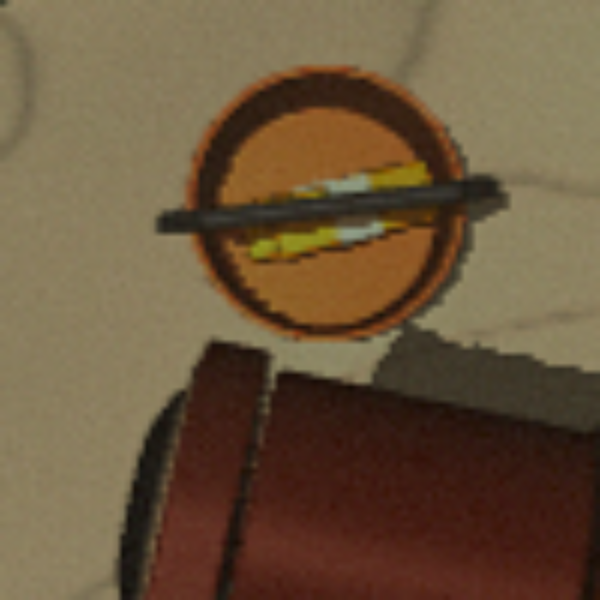

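View pics/w19.png

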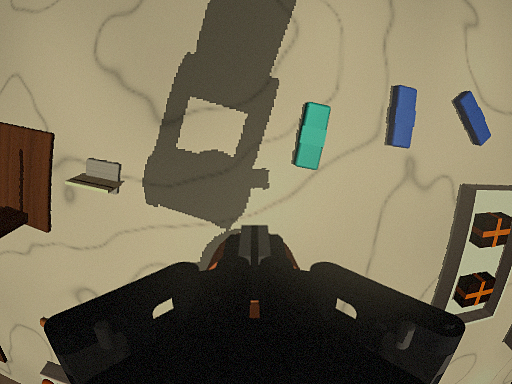

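Run:
```python
from h import *
im=cv2.imread('pics/t19.png')[:,:,::-1].copy()
for c in blobs(im,(4,120,40),(20,255,255),300):
    x,y,w,h=cv2.boundingRect(c)
    if 230<x<290 and 150<y<230:
        P=onz('top',cv2.convexHull(c)[:,0,:],.072)[:,:2]*1000
        print((x,y,w,h),cv2.minEnclosingCircle(P.astype(np.float32)))
print(onz('top',[(264.4,193.9)],.072))
E1=onz('top',[(160/6+210,221/6+160),(503/6+210,186/6+160)],.12)
print(E1,np.degrees(np.arctan2(*(E1[0]-E1[1])[:2][::-1]))-90)
print(onz('top',[(332/6+210,204/6+160)],.149), proj('top',bail(1.57))*6-[1260,960])
s=cv2.imread('pics/s19.png');cv2.imwrite('pics/s19d.png',cv2.resize(s[165:240,205:275],(700,750)[0:1]+(600,),interpolation=2))
print(((proj('scene',[bail(1.57,.05),bail(1.57,-.05)])-[205,165])*[10,8]).round())
```

```text
(242, 194, 46, 23) ((529.7816162109375, -10.787712097167969), 60.21534729003906)
(241, 171, 46, 24) ((549.8071899414062, -8.73359489440918), 60.60307693481445)
[[ 0.53935467 -0.01082422  0.072     ]]
[[ 0.52901735  0.05962871  0.12      ]
 [ 0.53978821 -0.08420076  0.12      ]] 4.282675794979369
[[ 0.53127489 -0.01212134  0.149     ]] [[325.30708076 196.41717513]]
[[532.  78.]
 [172. 179.]]
```

View pics/s19d.png

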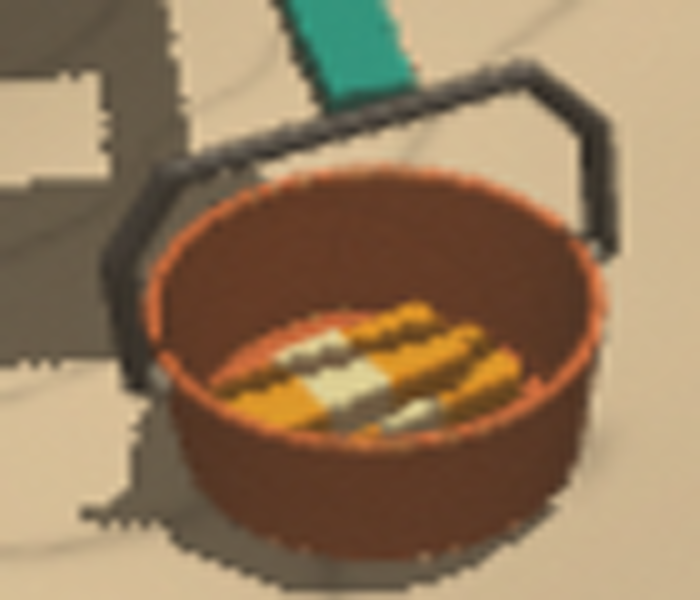

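Request:
jog_arm(
  deltas=[
    [[0, 0, 7], [0, 0.01, -0.01], 0.05],
    [[0, 0, 14], [0, 0.02, -0.02], 0.05],
    [[0, 0, 21], [0, 0.03, -0.02], 0.05],
    [[0, 0, 28], [0, 0.04, -0.02], 0.05],
    [[0, 0, 35], [0, 0.05, -0.02], 0.05],
    [[0, 0, 42], [0, 0.06, -0.02], 0.05],
    [[0, 0, 49], [0, 0.07, -0.02], 0.05],
    [[0, 0, 56], [0, 0.08, -0.02], 0.05],
    [[0, 0, 63], [-0.001, 0.09, -0.02], 0.05],
    [[0, 0, 70], [-0.002, 0.1, -0.02], 0.05],
    [[0, 0, 77], [-0.002, 0.11, -0.02], 0.05],
    [[0, 0, 84], [-0.002, 0.124, -0.02], 0.05],
  ],
)

```text
t: 25.8
tool_pos: [0.5301, -0.0117, 0.2269]
tool_rot: [-3.127, -0.289, 0.012]
contact_force: [0.2, -0.1, -0.3]
opening: 0.05
```

Request:
jog_arm(
  deltas=[
    [[0, 0, 6.5], [0, 0, 0], 0.05],
    [[0, 0, 6.5], [0, 0, 0], 0.05],
    [[0, 0, 6.5], [0, 0, 0], 0.05],
    [[0, 0, 6.5], [0, 0, 0], 0.05],
  ],
)

```text
t: 26.13
tool_pos: [0.5302, -0.0117, 0.2265]
tool_rot: [-3.138, -0.126, 0.014]
contact_force: [-0.3, 0.5, -0.1]
opening: 0.0497
```

Run:
```python
from h import *
im,o=grab('wrist','w20')
print(o['t'],o['tool_pos'],o['q'],o['opening'])
print(wproj([[.5312,-.012,.149],[.5273,.038,.149],[.5351,-.062,.149]],o).round())
mv([.531,-.0115,.13],4.5,o)
```

```text
26.1333 [ 0.53022705 -0.01171752  0.22654673] [-1.62131287e-01 -1.66199738e-01  1.83093837e+00 -6.23324379e-04
  1.48589559e+00 -2.42033327e-01] 0.049708828960371015
[[256. 199.]
 [256. 134.]
 [255. 256.]]
turn [-0.09  0.51  0.08] shift [ 0.0016 -0.      0.0965] norm 0.097 yawnow 4.58
```

View pics/w20.png

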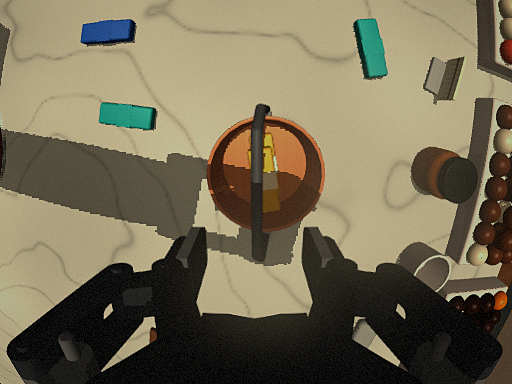

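Run:
```python
from h import *
im=cv2.imread('pics/w20.png');cv2.imwrite('pics/w20z.png',cv2.resize(im[95:270,200:330],(446,600),interpolation=2))
```

```text
(no output)
```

View pics/w20z.png

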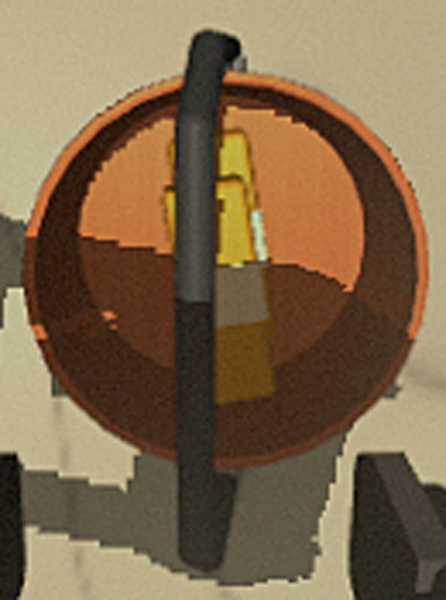

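Request:
jog_arm(
  deltas=[
    [[0, 0, 0], [0.001, 0, 0.04], 0.05],
    [[0, 0, 0], [0.001, 0, 0.08], 0.05],
    [[0, 0, 0], [0.001, 0, 0.0965], 0.05],
    [[0, 0, 0], [0.001, 0, 0.0965], 0.05],
    [[0, 0, 0], [0.001, 0, 0.0965], 0.025],
    [[0, 0, 0], [0.001, 0, 0.0965], 0.0],
    [[0, 0, 0], [0.001, 0, 0.0965], 0.0],
    [[0, 0, 0], [0.001, 0, 0.0965], 0.0],
    [[0, 0, 0], [0.001, 0, 0.0965], 0.0],
  ],
  squeeze=60,
)

```text
t: 26.93
tool_pos: [0.5327, -0.0117, 0.1325]
tool_rot: [-3.139, -0.123, 0.009]
contact_force: [-0.7, 0.3, 6.7]
opening: 0.0069
```

Run:
```python
from h import *
im2,o=grab('scene','s21'); cv2.imwrite('pics/s21c.png',cv2.resize(im2[100:260,150:310,::-1],(600,600)))
print(o['t'],o['tool_pos'],o['opening'],o['contact_force'],o['q'])
```

```text
26.9333 [ 0.5326696  -0.01171659  0.13248201] 0.006941469274837522 [-0.73484784  0.27374092  6.6937341 ] [-1.61273713e-01 -8.16787181e-02  1.91552988e+00 -8.54064691e-04
  1.31348964e+00 -2.39317288e-01]
```

View pics/s21c.png

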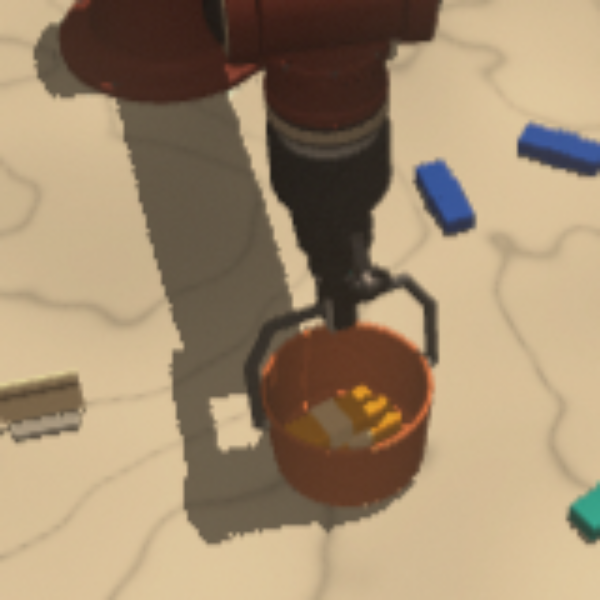

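Request:
jog_arm(
  deltas=[
    [[0, 0, 0], [0, 0, -0.01], 0.0],
    [[0, 0, 0], [0, 0, -0.02], 0.0],
    [[0, 0, 0], [0, 0, -0.035], 0.0],
    [[0, 0, 0], [0, 0, -0.05], 0.0],
    [[0, 0, 0], [0, 0, -0.065], 0.0],
    [[0, 0, 0], [0, 0, -0.08], 0.0],
    [[0, 0, 0], [0, 0, -0.095], 0.0],
    [[0, 0, 0], [0, 0, -0.095], 0.0],
    [[0, 0, 0], [0, 0, -0.095], 0.0],
  ],
)

```text
t: 27.73
tool_pos: [0.5323, -0.0116, 0.2253]
tool_rot: [-3.138, -0.122, 0.014]
contact_force: [0.5, -0.2, -5.0]
opening: 0.0071
```

Run:
```python
from h import *
im2,o=grab('scene','s22'); cv2.imwrite('pics/s22c.png',cv2.resize(im2[60:260,130:330,::-1],(600,600)))
print(o['t'],o['tool_pos'],o['opening'],o['contact_force'],o['q'])
a=cv2.imread('pics/t0.png') if 0 else cv2.imread('pics/top0.png'); b=cv2.imread('pics/scene0.png')
cv2.imwrite('pics/ta.png',cv2.resize(a[190:265,360:460],(800,600),interpolation=2))
cv2.imwrite('pics/sa.png',cv2.resize(b[150:225,50:150],(800,600),interpolation=2))
```

```text
27.7333 [ 0.53226118 -0.01160044  0.22532633] 0.0071159411165714025 [ 0.50886297 -0.15893704 -5.03694437] [-1.61209024e-01 -1.60559732e-01  1.82799178e+00 -7.75448920e-04
  1.48285501e+00 -2.38991871e-01]
```

View pics/s22c.png

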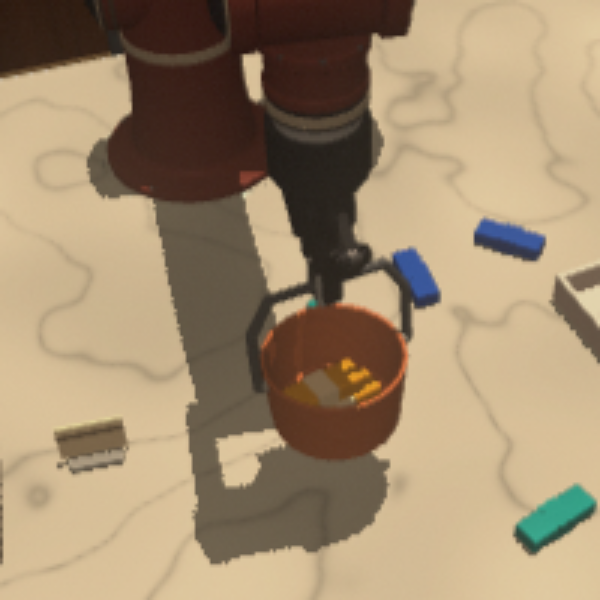

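View pics/ta.png

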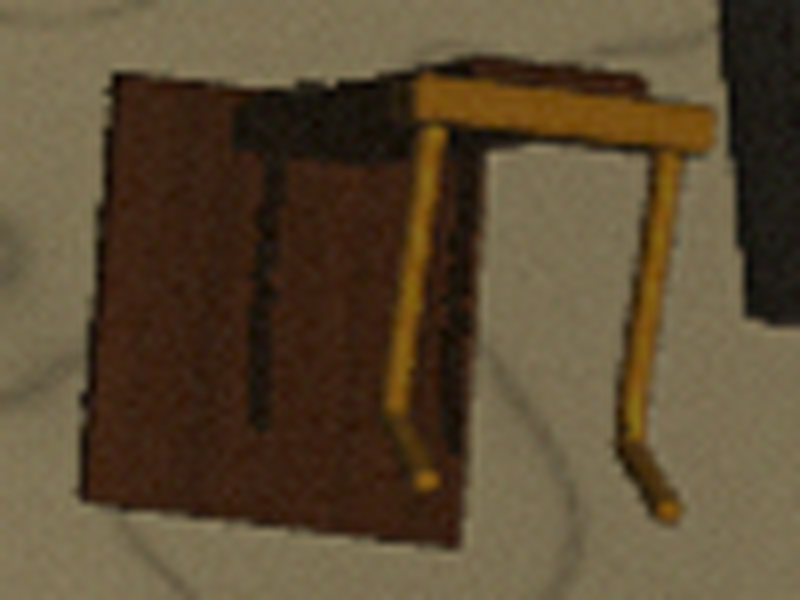

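View pics/sa.png

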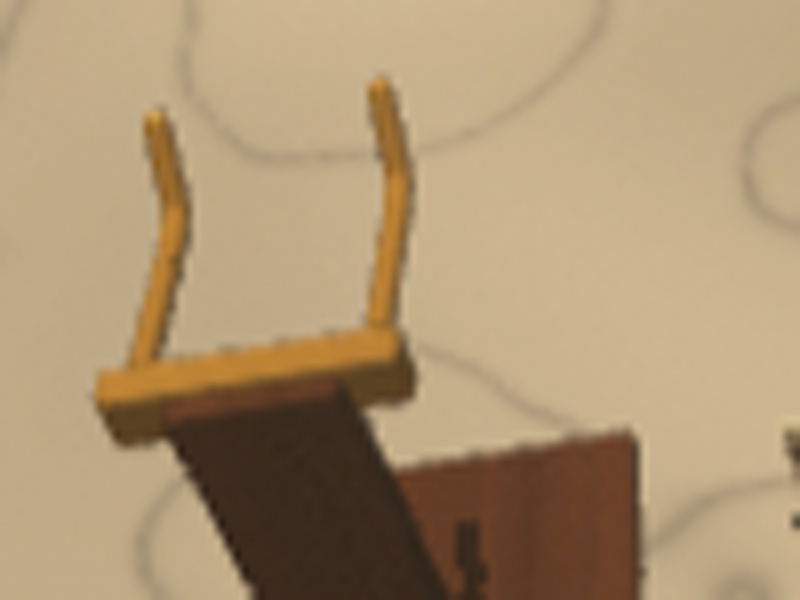

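Run:
```python
from h import *
T=lambda p:(p[0]/8+360,p[1]/8+190); S=lambda p:(p[0]/8+50,p[1]/8+150)
r={}
for n,t,s in(('tipL',(427,481),(380,85)),('tipR',(667,511),(155,120)),('bendL',(397,408),(400,175)),('bendR',(633,440),(178,210)),('rootL',(433,128),(383,322)),('rootR',(668,152),(145,362))):
    p,e=tri([T(t),S(s)]); r[n]=p; print(n,p.round(4),round(e,4))
d=r['tipR']-r['tipL']; print('yaw from tips',np.degrees(np.arctan2(d[0],-d[1]))*1)
m=(r['bendL']+r['bendR'])/2; k=(r['rootL']+r['rootR'])/2; print(m,k,np.degrees(np.arctan2(*(k-m)[:2][::-1])))
f=onz('top',[T((113,73)),T((82,500)),T((460,548))],.01);print(f.round(4),np.degrees(np.arctan2(*(f[0]-f[1])[:2][::-1])),np.degrees(np.arctan2((f[2]-f[1])[0],-(f[2]-f[1])[1])))
```

```text
tipL [ 0.393  -0.3316  0.2058] 0.0022
tipR [ 0.3832 -0.3969  0.2048] 0.0012
bendL [ 0.4121 -0.3335  0.1852] 0.0022
bendR [ 0.4016 -0.3989  0.1841] 0.0025
rootL [ 0.49   -0.3426  0.2019] 0.0025
rootR [ 0.4815 -0.4074  0.2019] 0.0018
yaw from tips -8.540404824300575
[ 0.40682517 -0.36622456  0.18465279] [ 0.48574593 -0.37502052  0.20189904] -6.3595395824234915
[[ 0.5225 -0.3179  0.01  ]
 [ 0.3759 -0.2974  0.01  ]
 [ 0.3568 -0.4244  0.01  ]] -7.976557138650974 -8.557863503402325
```

Request:
jog_arm(
  deltas=[
    [[0, 0, 1], [-0.01, 0.009, 0], 0.0],
    [[0, 0, 2], [-0.025, 0.022, 0], 0.0],
    [[0, 0, 3], [-0.045, 0.039, 0], 0.0],
    [[0, 0, 4], [-0.065, 0.056, 0], 0.0],
    [[0, 0, 5], [-0.085, 0.073, 0], 0.0],
    [[0, 0, 6], [-0.105, 0.09, 0], 0.0],
    [[0, 0, 7], [-0.125, 0.107, 0], 0.0],
    [[0, 0, 8], [-0.145, 0.125, 0], 0.0],
    [[0, 0, 9], [-0.165, 0.142, 0], 0.0],
    [[0, 0, 10], [-0.183, 0.157, 0], 0.0],
    [[0, 0, 11], [-0.195, 0.168, 0], 0.0],
    [[0, 0, 12.2], [-0.201, 0.173, 0], 0.0],
  ],
)

```text
t: 28.78
tool_pos: [0.3426, -0.2006, 0.2248]
tool_rot: [-3.133, 0.219, 0.02]
contact_force: [0.1, -0.5, -4.7]
opening: 0.0065
```

Run:
```python
from h import *
im2,o=grab('scene','s23'); cv2.imwrite('pics/s23c.png',cv2.resize(im2[60:260,50:250,::-1],(600,600)))
print(o['t'],o['tool_pos'],o['opening'],o['contact_force'],o['q'])
mv([.3405,-.3578,.225],-7.8,o)
```

```text
28.7833 [ 0.34261488 -0.20063257  0.22476652] 0.006503466387858251 [ 0.05840683 -0.52950758 -4.73068208] [-0.71243985 -0.52983417  2.11046598 -0.00741092  1.57169667 -0.57281427]
turn [ 0.02  0.75 -0.2 ] shift [ 0.0198  0.1559 -0.0004] norm 0.157 yawnow -8.0
```

View pics/s23c.png

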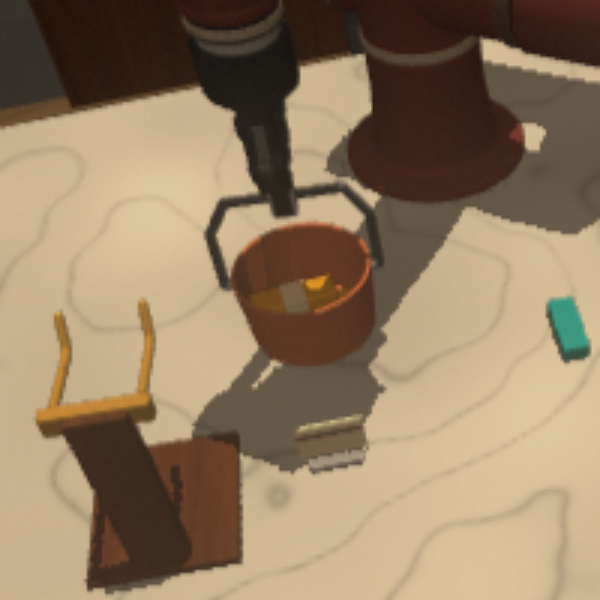

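Request:
jog_arm(
  deltas=[
    [[0, 0, 0], [0.001, 0.008, 0], 0.0],
    [[0, 0, 0], [0.003, 0.022, 0], 0.0],
    [[0, 0, 0], [0.005, 0.04, 0], 0.0],
    [[0, 0, 0], [0.008, 0.06, 0], 0.0],
    [[0, 0, 0], [0.01, 0.08, 0], 0.0],
    [[0, 0, 0], [0.013, 0.1, 0], 0.0],
    [[0, 0, 0], [0.015, 0.12, 0], 0.0],
    [[0, 0, 0], [0.017, 0.138, 0], 0.0],
    [[0, 0, 0], [0.019, 0.15, 0], 0.0],
    [[0, 0, 0], [0.02, 0.156, 0], 0.0],
    [[0, 0, 0], [0.02, 0.156, 0], 0.0],
    [[0, 0, 0], [0.02, 0.156, 0], 0.0],
  ],
)

```text
t: 29.83
tool_pos: [0.3441, -0.3563, 0.2258]
tool_rot: [-3.133, 0.211, 0.017]
contact_force: [-0.1, -0.1, -4.0]
opening: 0.007
```

Run:
```python
from h import *
im2,o=grab('scene','s24'); cv2.imwrite('pics/s24c.png',cv2.resize(im2[60:260,10:210,::-1],(600,600)))
im2,o=grab('top','t24'); cv2.imwrite('pics/t24c.png',cv2.resize(im2[170:300,340:470,::-1],(600,600)))
im,o=grab('wrist','w24')
print(o['t'],o['tool_pos'],o['opening'],o['contact_force'],o['q'])
mv([.4109,-.3674,.225],-7.8,o)
```

```text
29.9333 [ 0.34406002 -0.35604652  0.22602741] 0.0066504515167157534 [-0.73528425  0.03446044 -4.28442459] [-0.94865199 -0.25654203  1.90867049 -0.00754387  1.4968731  -0.81398344]
turn [-0.01  0.6   0.12] shift [0.0678 0.0023 0.0003] norm 0.068 yawnow -7.68
```

View pics/s24c.png

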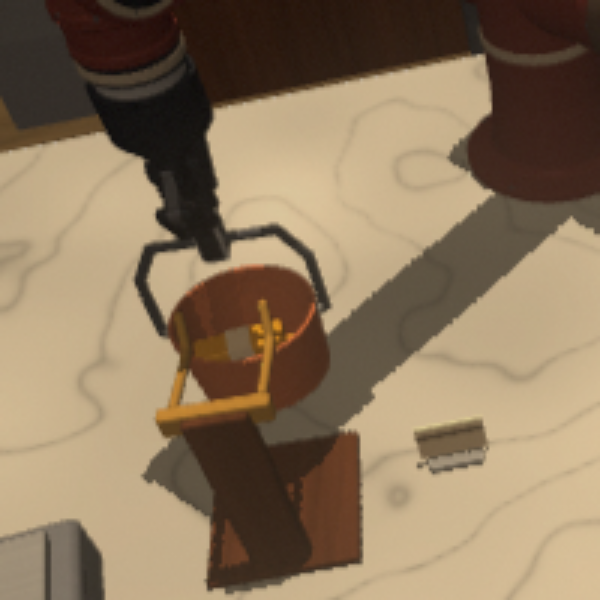

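View pics/t24c.png

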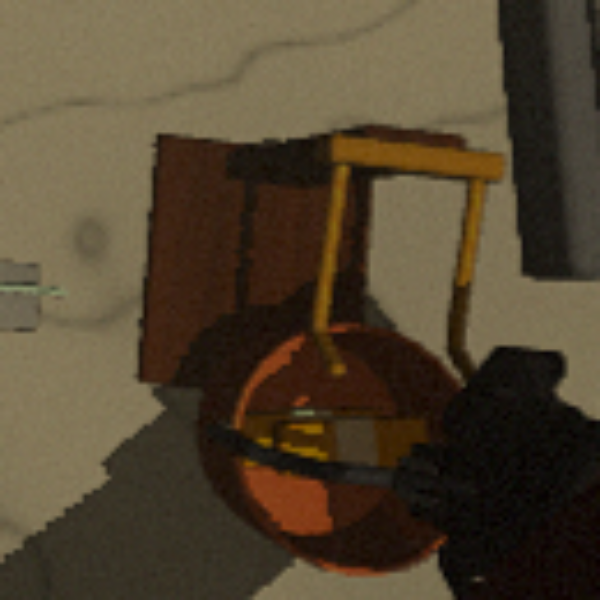

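View pics/w24.png

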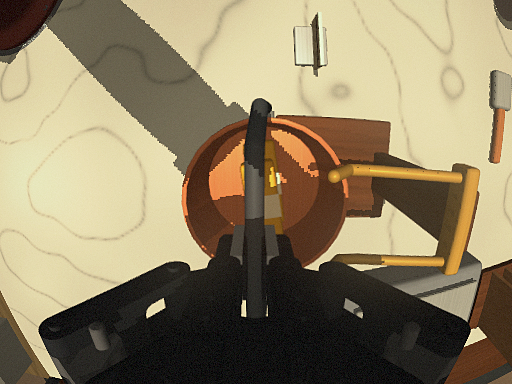

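Run:
```python
from h import *
o=ctrl.get_obs()
print(wproj([[.393,-.3316,.206],[.3832,-.3969,.206],[.49,-.3426,.199],[.4815,-.4074,.199]],o).round(1))
# measured wrist pixels at known heights
print(wonz([(335,177),(336,260),(462,176),(446,264)],.204,o).round(4))
im=cv2.imread('pics/w24.png');cv2.imwrite('pics/w24z.png',cv2.resize(im[90:290,230:480],(750,600),interpolation=2))
```

```text
[[333.  175.9]
 [322.3 276.2]
 [460.7 173.4]
 [444.  258.6]]
[[ 0.3946 -0.3329  0.204 ]
 [ 0.393  -0.3875  0.204 ]
 [ 0.4873 -0.343   0.204 ]
 [ 0.4806 -0.4093  0.204 ]]
```

View pics/w24z.png

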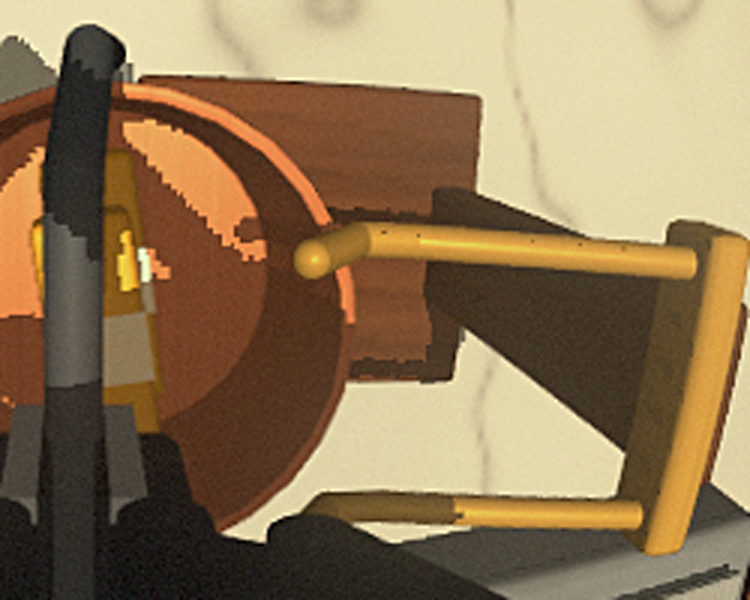

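Request:
jog_arm(
  deltas=[
    [[0, 0, 0], [0.005, 0, 0], 0.0],
    [[0, 0, 0], [0.013, 0.001, 0], 0.0],
    [[0, 0, 0], [0.023, 0.001, 0], 0.0],
    [[0, 0, 0], [0.033, 0.001, 0], 0.0],
    [[0, 0, 0], [0.043, 0.002, 0], 0.0],
    [[0, 0, 0], [0.053, 0.002, 0], 0.0],
    [[0, 0, 0], [0.061, 0.002, 0], 0.0],
    [[0, 0, 0], [0.067, 0.002, 0], 0.0],
    [[0, 0, 0], [0.067, 0.002, 0], 0.0],
    [[0, 0, 0], [0.067, 0.002, 0], 0.0],
    [[0, 0, 0], [0.067, 0.002, 0], 0.0],
  ],
)

```text
t: 30.9
tool_pos: [0.4097, -0.3679, 0.2254]
tool_rot: [-3.134, 0.212, 0.017]
contact_force: [-0.7, 0.0, -4.8]
opening: 0.0065
```

Run:
```python
from h import *
im,o=grab('wrist','w25')
cv2.imwrite('pics/w25z.png',cv2.resize(im[90:290,200:450,::-1],(750,600)))
im2,_=grab('scene','s25'); cv2.imwrite('pics/s25c.png',cv2.resize(im2[100:260,30:190,::-1],(600,600)))
print(o['t'],o['tool_pos'],o['opening'],o['contact_force'],o['q'])
mv([.4109,-.3674,.174],-7.8,o)
```

```text
30.9 [ 0.40970586 -0.36787054  0.22536114] 0.006519613669389549 [-0.70833624  0.01889542 -4.75430612] [-0.86293433 -0.11517843  1.7870136  -0.00761028  1.47779868 -0.72707633]
turn [0.02 0.63 0.06] shift [ 0.0017 -0.0006  0.0513] norm 0.051 yawnow -7.74
```

View pics/w25z.png

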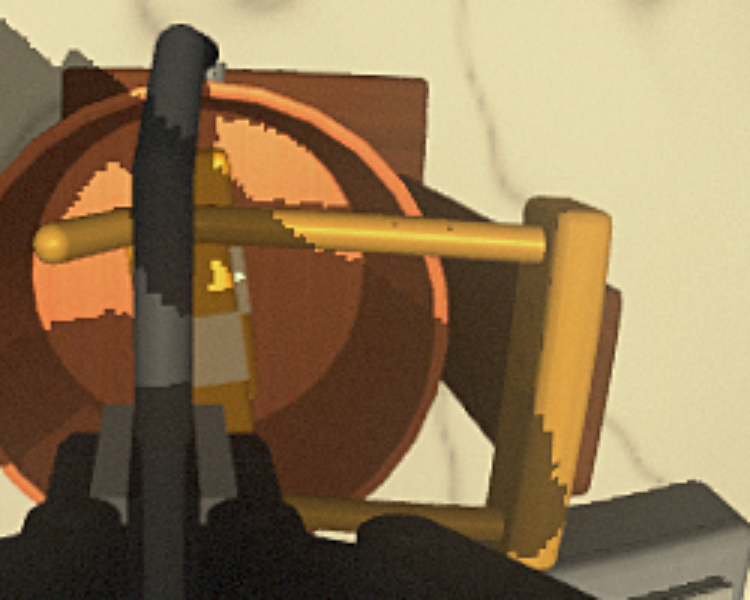

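View pics/s25c.png

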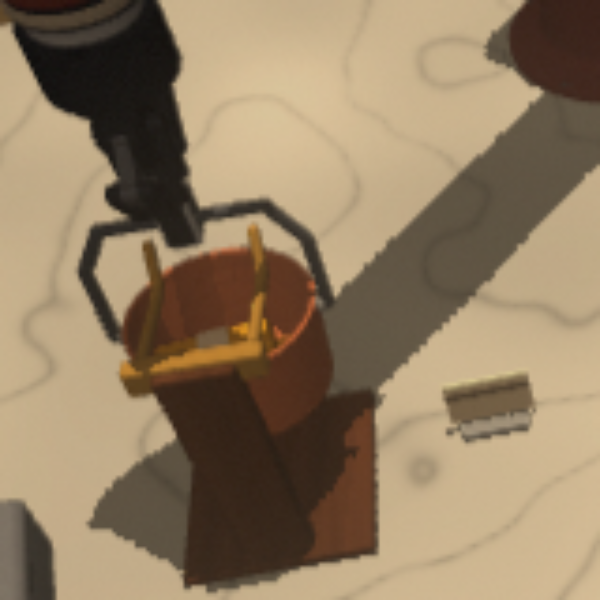

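Request:
jog_arm(
  deltas=[
    [[0, 0, 0], [0.001, 0, 0.008], 0.0],
    [[0, 0, 0], [0.0015, 0, 0.016], 0.0],
    [[0, 0, 0], [0.0015, 0, 0.024], 0.0],
    [[0, 0, 0], [0.0015, 0, 0.032], 0.0],
    [[0, 0, 0], [0.0015, 0, 0.04], 0.0],
    [[0, 0, 0], [0.0015, 0, 0.045], 0.0],
    [[0, 0, 0], [0.0015, 0, 0.049], 0.0],
    [[0, 0, 0], [0.0015, 0, 0.051], 0.0],
    [[0, 0, 0], [0.0015, 0, 0.053], 0.0],
    [[0, 0, 0], [0.0015, 0, 0.053], 0.0],
    [[0, 0, 0], [0.0015, 0, 0.053], 0.0],
  ],
)

```text
t: 31.92
tool_pos: [0.4112, -0.3683, 0.1741]
tool_rot: [3.134, -0.212, -0.015]
contact_force: [-3.0, 2.8, 2.3]
opening: 0.0065
```

Run:
```python
from h import *
im,o=grab('wrist','w26')
cv2.imwrite('pics/w26z.png',cv2.resize(im[90:290,200:450,::-1],(750,600)))
im2,_=grab('scene','s26'); cv2.imwrite('pics/s26c.png',cv2.resize(im2[100:260,30:190,::-1],(600,600)))
print(o['t'],o['tool_pos'],o['opening'],o['contact_force'],o['wrist_torque'])
```

```text
31.9167 [ 0.411228   -0.36830955  0.17405329] 0.006535100008545601 [-2.95612521  2.80535681  2.28724656] [0.53701726 0.46372826 0.00749725]
```

View pics/w26z.png

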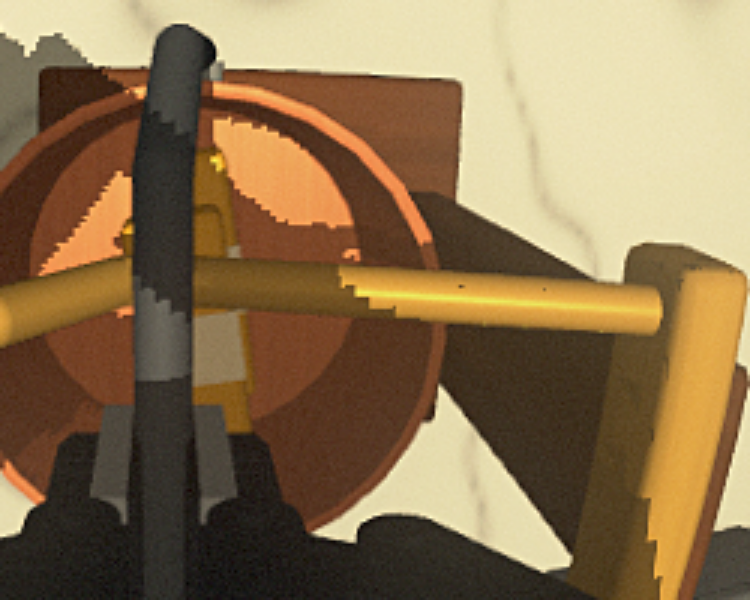

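View pics/s26c.png

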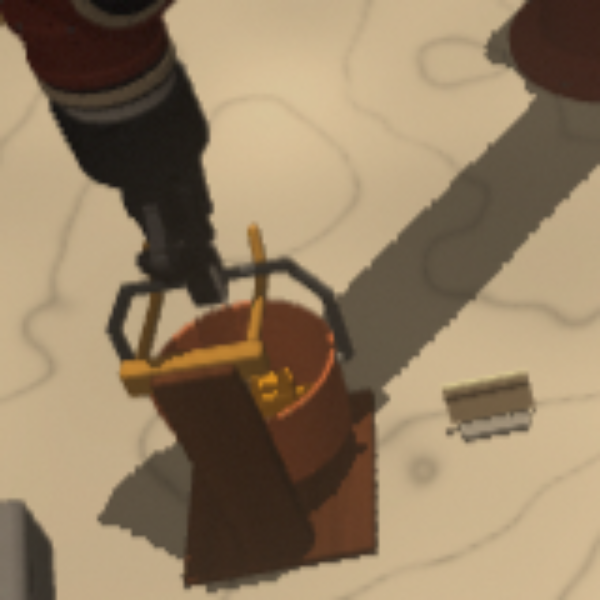

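Request:
jog_arm(
  deltas=[
    [[0, 0, 0], [0, 0, 0.001], 0.0],
    [[0, 0, 0], [0, 0, 0.001], 0.006],
    [[0, 0, 0], [0, 0, 0.001], 0.01],
    [[0, 0, 0], [0, 0, 0.001], 0.014],
    [[0, 0, 0], [0, 0, 0.001], 0.02],
    [[0, 0, 0], [0, 0, 0.001], 0.028],
    [[0, 0, 0], [0, 0, 0.001], 0.034],
    [[0, 0, 0], [0, 0, 0.001], 0.034],
    [[0, 0, 0], [0, 0, 0.001], 0.034],
    [[0, 0, 0], [0, 0, 0.001], 0.034],
  ],
  squeeze=25,
)

```text
t: 32.85
tool_pos: [0.4109, -0.3681, 0.1714]
tool_rot: [-3.134, 0.212, 0.016]
contact_force: [-0.6, 0.4, -0.1]
opening: 0.034
```

Run:
```python
from h import *
im,o=grab('wrist','w27')
cv2.imwrite('pics/w27z.png',cv2.resize(im[90:290,200:450,::-1],(750,600)))
im2,_=grab('scene','s27'); cv2.imwrite('pics/s27c.png',cv2.resize(im2[100:260,30:190,::-1],(600,600)))
print(o['t'],o['tool_pos'],o['opening'],o['contact_force'],o['wrist_torque'])
```

```text
32.85 [ 0.41085355 -0.36811169  0.17140287] 0.03402954055168364 [-0.63696329  0.43137423 -0.13395359] [-0.00410571  0.03814959 -0.02740722]
```

View pics/w27z.png

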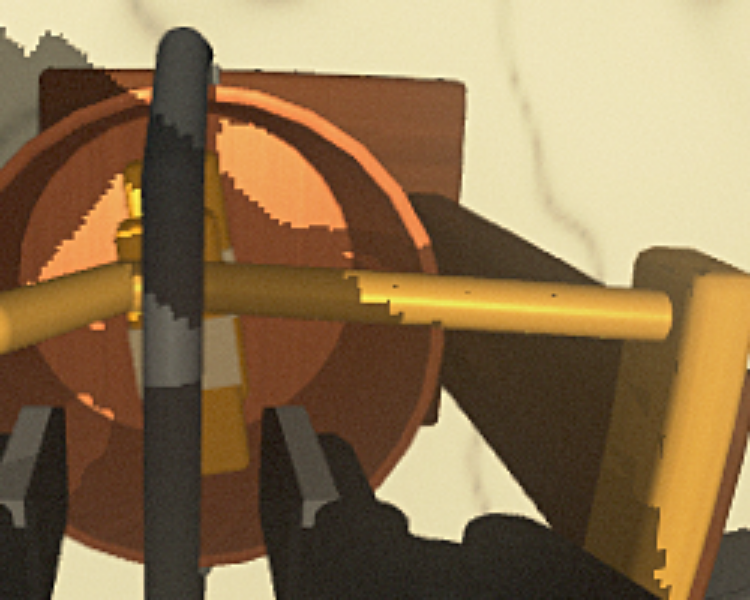

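View pics/s27c.png

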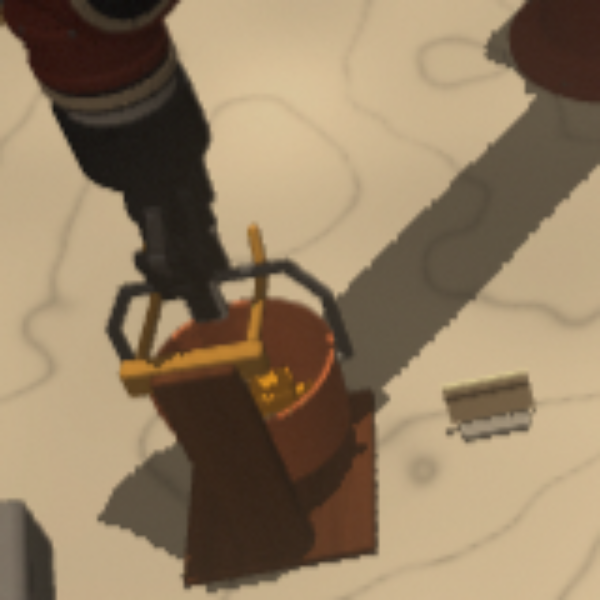

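Request:
jog_arm(
  deltas=[
    [[0, 0, 0], [0, 0, -0.01], 0.034],
    [[0, 0, 0], [0, 0, -0.025], 0.034],
    [[0, 0, 0], [0, 0, -0.045], 0.034],
    [[0, 0, 0], [0, 0, -0.075], 0.034],
    [[0, 0, 0], [0, 0, -0.11], 0.034],
    [[0, 0, 0], [-0.02, -0.03, -0.14], 0.034],
    [[0, 0, 0], [-0.03, -0.07, -0.15], 0.034],
    [[0, 0, 0], [-0.03, -0.11, -0.15], 0.034],
    [[0, 0, 0], [-0.03, -0.15, -0.15], 0.034],
    [[0, 0, 0], [-0.03, -0.19, -0.15], 0.034],
    [[0, 0, 0], [-0.03, -0.2, -0.15], 0.034],
    [[0, 0, 0], [-0.03, -0.2, -0.15], 0.034],
  ],
)

```text
t: 33.95
tool_pos: [0.41, -0.1637, 0.3231]
tool_rot: [3.134, -0.205, -0.013]
contact_force: [-0.5, -0.3, -0.9]
opening: 0.0343
```

Run:
```python
from h import *
o=ctrl.get_obs();print(o['t'],o['tool_pos'],o['contact_force'])
im2,_=grab('scene','s28'); cv2.imwrite('pics/s28c.png',cv2.resize(im2[100:260,30:190,::-1],(600,600)))
im2,_=grab('top','t28')
```

```text
33.95 [ 0.41000545 -0.16374424  0.32308009] [-0.47426126 -0.252287   -0.92284513]
```

View pics/s28c.png

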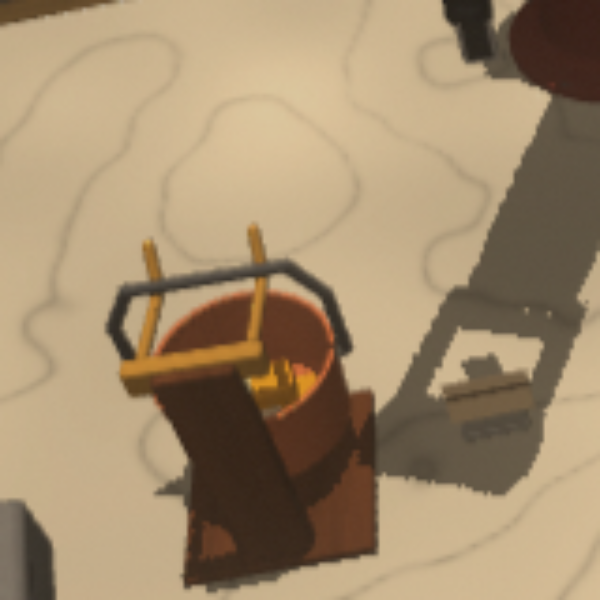

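View pics/s28.png

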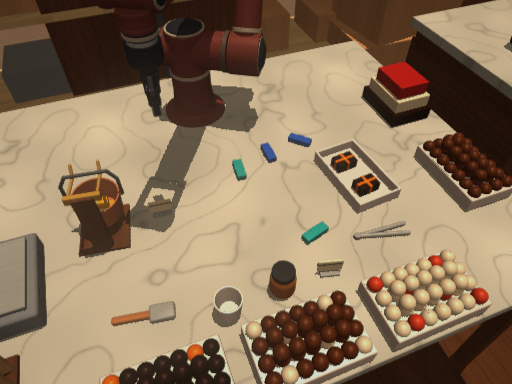

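View pics/t28.png

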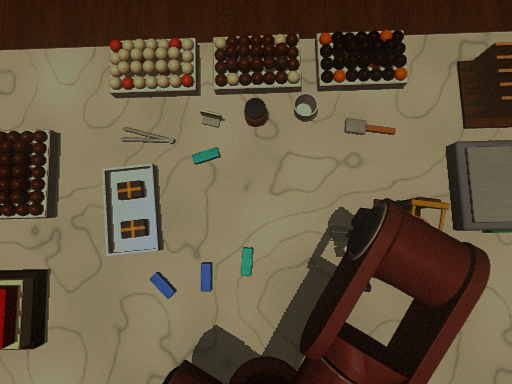

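Request:
jog_arm(
  deltas=[
    [[0, 0, 0], [0, -0.03, 0], 0.034],
    [[0, 0, 0], [0, -0.06, 0], 0.034],
    [[0, 0, 0], [0, -0.09, 0], 0.034],
    [[0, 0, 0], [0, -0.12, 0], 0.034],
    [[0, 0, 0], [0, -0.15, 0], 0.034],
    [[0, 0, 0], [0, -0.18, 0], 0.034],
    [[0, 0, 0], [0, -0.2, 0], 0.034],
    [[0, 0, 0], [0, -0.2, 0], 0.034],
    [[0, 0, 0], [0, -0.2, 0], 0.034],
    [[0, 0, 0], [0, -0.2, 0], 0.034],
    [[0, 0, 0], [0, -0.2, 0], 0.034],
    [[0, 0, 0], [0, -0.2, 0], 0.034],
  ],
)

```text
t: 35.05
tool_pos: [0.4367, 0.0309, 0.3216]
tool_rot: [3.134, -0.216, -0.017]
contact_force: [-0.2, -0.2, 0.7]
opening: 0.034
```

Run:
```python
from h import *
im2,o=grab('top','t29'); cv2.imwrite('pics/t29c.png',cv2.resize(im2[160:290,340:470,::-1],(600,600)))
s,_=grab('scene','s29'); a=cv2.imread('pics/s28.png')[:,:,::-1]
print(o['t'],o['contact_force'],'pail diff',np.abs(s[150:260,50:140].astype(int)-a[150:260,50:140]).mean())
```

```text
35.05 [-0.24925496 -0.15506451  0.66145019] pail diff 3.9958249158249157
```

View pics/t29c.png

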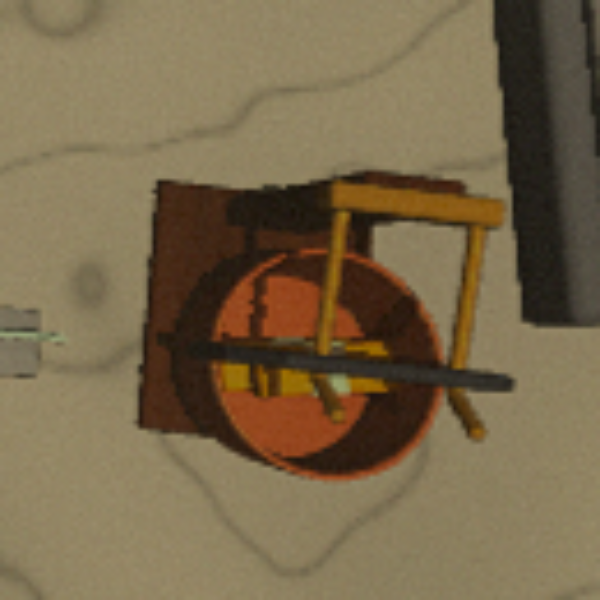

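The pail hangs across both prongs with the two gold bars inside (stacked, one slid sideways), and the arm is clear.

```bash
python3 -c "
from station import job
print(job.finish_job())"
```

```text
the job is handed in; nothing more can be done
None
```

The job is done and handed in at about 35 s of the 210 s allowed. I put both gold bars in the copper pail and both truffle boxes in the white dish. I then swung the bail upright with a closed fingertip while the pail stood on the counter, and hung the pail over both prongs of the brass hook.

**Last checks:** the pictures show the bar lying across both prongs inside their turned-up ends. The pail hangs level with both bars still in it, and both boxes are in the dish. The cards, tongs, scoop, cup, jar and the blue and turquoise bars look unmoved. The gripper was clear of everything when I handed in.

**What went differently:**
- **Shifted bar:** the top bar in the pail moved a few centimetres sideways while the arm was away, and stayed in the pail.
- **Pail nudged:** the pail may have slid about 4 mm while I pushed the bail. It did not tip.
- **Joint limit:** my first tilt for the bail push was too steep and was cut short. Joints 2 and 3 read -1.0104 and 2.583 rad, a hair over the rounded limits of -1.01 and 2.58. I backed off at once and used a gentler tilt, but I can't rule out that this counts as passing a joint range.

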